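# Put the check weights away after the balance test

### The job

The balance check is finished: unload the stack of four steel weights from the pan and put each one back in its own open wooden case, the one whose round well is cut for its diameter, standing upright and seated on the floor of the well in the front half (the lid, with its square recess, lies open behind). Set the weights down, do not let any of them drop or fall, and do not push the little pale blue coverslip box out of its place.

Things in the scene. Friction and masses are not known exactly. Their poses are not given: they have to be found in the camera images.
- weight_56_mid (a point): largest plain steel weight: an upright solid cylinder, 56 mm in diameter and 27 mm high, loose, at the start at the bottom of the stack, standing on the balance pan. The point is its centre, half-way up (13.5 mm above its underside); z is its own axis. Grasp it by its side.
- weight_42_mid (a point): second largest plain steel weight: an upright solid cylinder, 42 mm in diameter and 20 mm high, loose, at the start stacked on the 56 mm weight. The point is its centre, half-way up (10 mm above its underside); z is its own axis. Grasp it by its side.
- weight_30_mid (a point): second smallest plain steel weight: an upright solid cylinder, 30 mm in diameter and 20 mm high, loose, at the start stacked on the 42 mm weight. The point is its centre, half-way up (10 mm above its underside); z is its own axis. Grasp it by its side.
- weight_20_mid (a point): smallest plain steel weight: an upright solid cylinder, 20 mm in diameter and 20 mm high, loose, at the start stacked on the 30 mm weight; top of the stack. The point is its centre, half-way up (10 mm above its underside); z is its own axis. Grasp it by its side.
- well_56 (a point): the case of the 56 mm weight: a wooden clamshell case lying wide open on the bench, fixed. Its front half is a 78 mm square block 16 mm high with one round well, 65 mm in diameter and 6 mm deep, in the middle of its top; its lid (78 mm square, 14 mm high, with only a shallow square felt-lined recess) lies flat behind it. The point is the centre of the well's floor, 10 mm above the bench; z points up, x from the well towards the middle of the lid, 79.5 mm away.
- well_42 (a point): the case of the 42 mm weight: a wooden clamshell case lying wide open on the bench, fixed. Its front half is a 64 mm square block 16 mm high with one round well, 51 mm in diameter and 6 mm deep, in the middle of its top; its lid (64 mm square, 14 mm high, with only a shallow square felt-lined recess) lies flat behind it. The point is the centre of the well's floor, 10 mm above the bench; z points up, x from the well towards the middle of the lid, 65.5 mm away.
- well_30 (a point): the case of the 30 mm weight: a wooden clamshell case lying wide open on the bench, fixed. Its front half is a 52 mm square block 16 mm high with one round well, 39 mm in diameter and 6 mm deep, in the middle of its top; its lid (52 mm square, 14 mm high, with only a shallow square felt-lined recess) lies flat behind it. The point is the centre of the well's floor, 10 mm above the bench; z points up, x from the well towards the middle of the lid, 53.5 mm away.
- well_20 (a point): the case of the 20 mm weight: a wooden clamshell case lying wide open on the bench, fixed. Its front half is a 42 mm square block 16 mm high with one round well, 29 mm in diameter and 6 mm deep, in the middle of its top; its lid (42 mm square, 14 mm high, with only a shallow square felt-lined recess) lies flat behind it. The point is the centre of the well's floor, 10 mm above the bench; z points up, x from the well towards the middle of the lid, 43.5 mm away.
- pan (a point): bench balance, fixed: white housing about 175 x 126 mm and 42 mm high with a grey keypad. The point is the centre of the top of its round steel pan (112 mm in diameter, 58 mm above the bench); x points away from the keypad, whose edge is 107 mm on the other side. The tall black microscope behind the right half of the work overhangs it: its eyepieces, 0.33 to 0.40 m above the bench, reach forward to about x = 0.62 between y = -0.27 and -0.16.
- coverslip_box: small pale blue closed box, 27 x 27 mm, 14 mm high, loose, standing on the bench beside one of the cases; it is not part of the job. Origin: centre of its underside.
Mind the look-alikes: they are no part of the job. Leave any pink or yellow look-alike of the part that bears well_30 alone.

How it is judged:
By the outcome, as a careful person would: the job done as asked, in the order asked, and still so for the second after the job is handed in, with the robot touching nothing.
It also fails if it takes over 99 s, if anything falls off the work surface, if the arm or the gripper's body presses on something with over 40 N, if the wrist force passes 120 N, or if a joint passes its speed limit or range.

### The arm

A 6-joint arm with a two-finger parallel gripper is mounted at the origin on a cart in front of the work surface, level with it; the furniture and walls round the work are solid. World frame = base frame: x ahead of the robot, y to its left, z up, the work surface at z = 0. Lengths are in m, angles in rad, forces in N, time in s.
With the tool pointing down it reaches from about 0.35 to 0.975 m from the base axis. Payload 4.9 kg.
Tool frame: the origin (TCP) lies on the centre line of the jaws, within the pads' length; the fingertips stand 11 mm ahead of it and the grasp point (between the pads) lies 8 mm behind it (manip.finger_overhang is the distance from the TCP to the fingertips, in m); y points along the fingers, z is the direction in which the jaws open and shut, and the axes are right-handed (so a half turn about y gives the same grasp; the last joint's range is limited). The gripper opens to 85 mm and grips with 20 to 120 N. Pads are 22 mm wide; open, the fingers measure 114 mm over their backs; the gripper's body (76 mm by 85 mm) begins 54 mm behind the grasp point. The pads swing forward as they close: fully open they stand 13 mm farther back than shut.
Start: joints at [1.074, 0.053, 1.613, -0, 1.476, -0.119], TCP at [0.231, 0.581, 0.242] pointing down, gripper open.
Joint ranges: [-3.01, 3.01], [-1.01, 2.22], [0.06, 2.58], [-1.02, 4.17], [0.09, 2.62], [-3.14, 3.14]. Speed limits (rad/s): [2.57, 2.57, 3.14, 3.14, 3.14, 3.14].

### API

Orientations are given as a unit quaternion [w, x, y, z].
In Python, from plant import readout, cams, workorder, manip gives the robot as it stands.
- The arm moves only by the tool play_rows, never from a script. Its arguments are lists of equal length, an entry for each row: "slide": the shift along the tool's x, y, z in cm, a list of three; "yaw": the turn about the tool's y in degrees; "grip": the closure, from -1 (fully open) to 1 (shut), so that 0 is half open. In form: {"slide": [[x, y, z], ...], "yaw": [yaw, ...], "grip": [grip, ...]}. A call has 1 to 12 rows; each row shifts and turns the commanded pose from where the row before left it, along the tool's axes as they then stand; what a row does not reach is not made up. A row lasts 1/10 s, in which the tool goes at most 50 mm and 8.59 degrees, less where a joint would pass 70% of its speed; a pose out of reach is approached as far as the arm can. A call with a gripper value outside its range is refused whole. The fingers move at their own pace and stop on an object; the grip force is fixed at half the most. Time passes only in rows, so rows that do not move let the fingers close. It gives the time, the measured TCP pose, the force and the opening at its end, in the units of the state.
- readout.state(): the state, without advancing time (a new reading comes with each control period).
- cams.grab_frame(name): name is "scene" or "top"; returns a dict with "image" (480x640x3 uint8, red, green, blue), "mtx" (3x3 intrinsics, pixels), "R" (3x3) and "t" (3): a world point X has camera coordinates R X + t. Camera axes: x right, y down, z forward; pixel columns grow to the right and rows downward; lengths in m; the calibration is good to about 2 mm. A picture is of the moment at which its call begins. There is no depth.
- workorder.job_done(): hands the job in, once; it reports no verdict.
The state is a dict: "time": time; "joint_pos": joint angles; "joint_vel": joint speeds; "joint_efforts": joint torques, N m; "tool_pos": TCP position; "tool_rot": TCP orientation; "contact_force": force on the tool from outside, world axes, zero at the start; "ft_torque": the same for the moment, N m; "gripper_width": opening from 0.0 (shut) to 1.0 (fully open).
Only numpy, scipy, OpenCV 4.12 (cv2) and the standard library are available. Lean on these libraries where they do the work, as an engineer would, in place of code of your own. Each camera call takes 0.05 s, during which the arm holds its last target.

## Working session

There is one attempt and no reset: what is moved stays moved. The work goes in short steps, Python scripts to look and compute and a tool call to move; the robot and the scene stay as the last step left them, time stands still between calls to the robot, and variables do not carry over. Pictures are saved under pics/ and viewed, and the job is handed in when it is done.

Besides the shell and the picture viewer there is one more tool, called by a JSON object that holds its "fn" and its "kwargs". play_rows: Moves the arm, as the interface text tells. Its arguments: {"type":"object","properties":{"slide":{"type":"array","items":{"type":"array","items":{"type":"number"}}},"yaw":{"type":"array","items":{"type":"number"}},"grip":{"type":"array","items":{"type":"number"}}},"required":["slide","yaw","grip"]}

```bash
mkdir -p pics; ls; python3 - <<'E'
from plant import readout,cams,workorder,manip
import cv2,pickle,numpy as np
s=readout.state();print(s);print([a for a in dir(manip) if a[0]!='_'],manip.finger_overhang)
for n in("scene","top"):
    f=cams.grab_frame(n);pickle.dump(f,open(f"pics/{n}0.pkl","wb"));cv2.imwrite(f"pics/{n}0.png",f["image"][:,:,::-1]);print(f["mtx"],f["R"],f["t"], -f["R"].T@f["t"])
E
```

```text
pics
{'time': 0.0, 'joint_pos': array([ 1.07397836e+00,  5.33495792e-02,  1.61424570e+00,  2.44256560e-05,
        1.47596547e+00, -1.19027908e-01]), 'joint_vel': array([ 0.0012454 ,  0.00239214, -0.00163284, -0.00067838, -0.0004315 ,
       -0.00130823]), 'joint_efforts': array([-5.91142343e-04, -3.93694675e+01, -3.70169413e+01, -2.18450882e-04,
        7.23719801e-03, -6.92221278e-06]), 'tool_pos': array([0.23027798, 0.58041749, 0.24109634]), 'tool_rot': array([-0.69386801,  0.69518899, -0.13299588,  0.13255772]), 'contact_force': array([-0.01830935,  0.18467618,  0.24504581]), 'ft_torque': array([-0.01275807,  0.00182323,  0.01507993]), 'gripper_width': 1.00286032270159}
['IKError', 'finger_overhang'] 0.011
[[468.90408819   0.         303.36890949]
 [  0.         468.90408819 240.97691339]
 [  0.           0.           1.        ]] [[-0.4922483  -0.87045285  0.00185711]
 [-0.37815874  0.21192928 -0.90115589]
 [ 0.78402014 -0.44429474 -0.43349118]] [0.18139896 0.31074916 0.85017188] [-0.45974603  0.46976929  0.64823858]
[[597.97569446   0.         329.95175466]
 [  0.         597.97569446 240.21934291]
 [  0.           0.           1.        ]] [[ 5.91486524e-05 -9.99990431e-01  4.37431380e-03]
 [-9.88176283e-01 -7.29127191e-04 -1.53320257e-01]
 [ 1.53321980e-01 -4.31352447e-03 -9.88166871e-01]] [-0.09251229  0.52163469  1.9113758 ] [ 0.22241658 -0.0838863   1.96914008]
```

View pics/scene0.png

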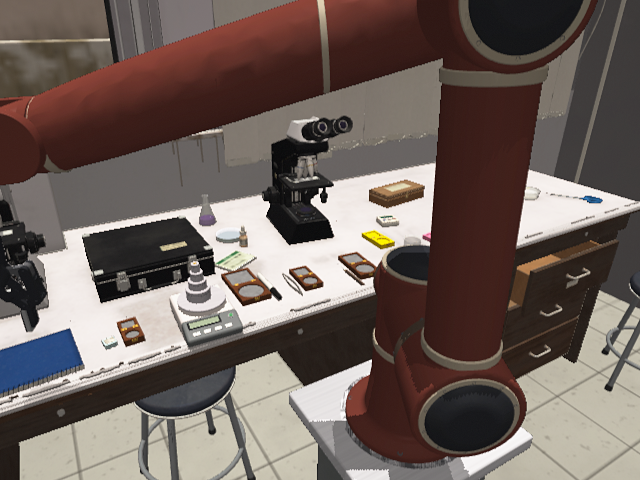

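View pics/top0.png

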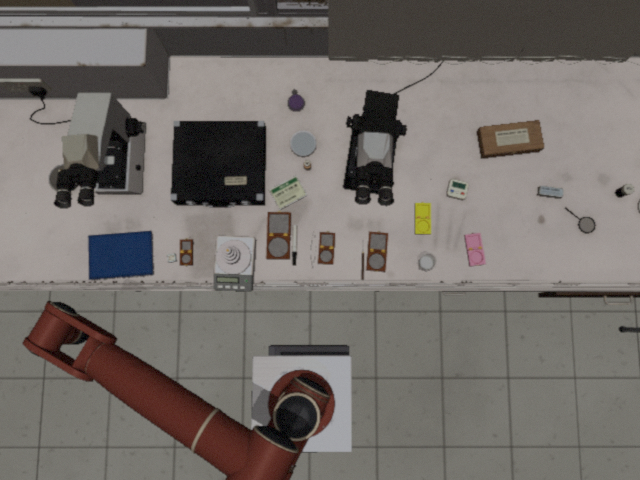

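```bash
python3 - <<'E'
import cv2
t=cv2.imread("pics/top0.png");s=cv2.imread("pics/scene0.png")
def crop(im,x0,y0,x1,y1,k,n):
    cv2.imwrite(n,cv2.resize(im[y0:y1,x0:x1],None,fx=k,fy=k,interpolation=cv2.INTER_CUBIC))
crop(t,155,205,260,300,7,"pics/c1.png")
crop(t,255,200,400,280,5.5,"pics/c2.png")
crop(s,80,240,260,350,4.4,"pics/c3.png")
crop(s,210,230,440,310,3.4,"pics/c4.png")
E
```

```text
(no output)
```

View pics/c1.png

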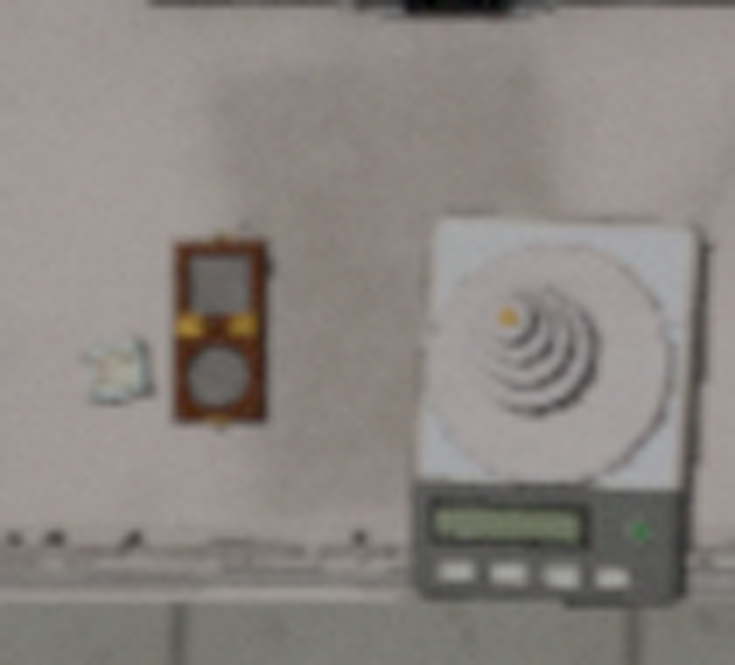

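View pics/c2.png

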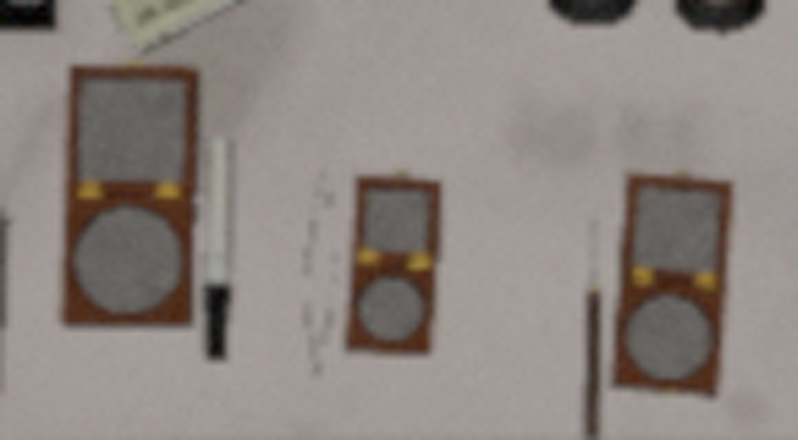

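View pics/c3.png

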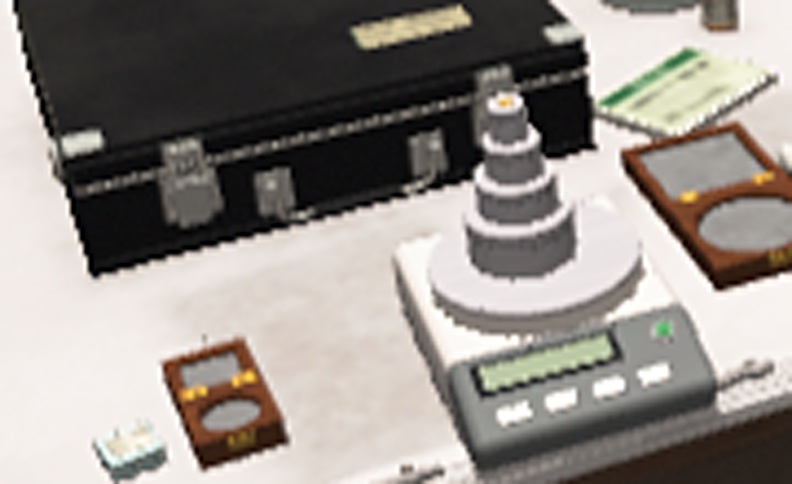

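View pics/c4.png

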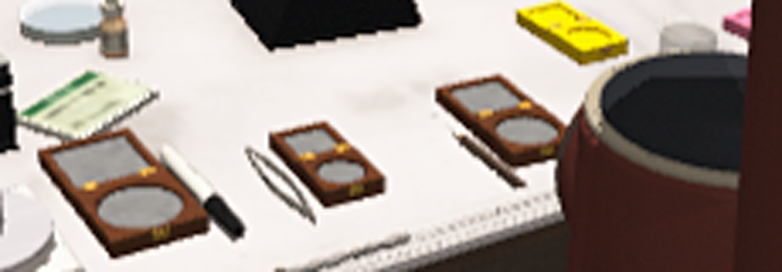

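```bash
cat > h.py <<'E'
import cv2,pickle,numpy as np
from scipy.optimize import least_squares
from scipy.spatial.transform import Rotation as Ro
def Rq(q): return Ro.from_quat([q[1],q[2],q[3],q[0]]).as_matrix()
def proj(f,X):
    c=np.atleast_2d(X)@f["R"].T+f["t"]; p=c@f["mtx"].T; return p[:,:2]/p[:,2:]
def back(f,uv,z):
    d=f["R"].T@np.linalg.inv(f["mtx"])@[uv[0],uv[1],1]; C=-f["R"].T@f["t"]
    return C+d*(z-C[2])/d[2]
def circ(x,y,z,r,n=60):
    a=np.linspace(0,2*np.pi,n,endpoint=False); return np.c_[x+r*np.cos(a),y+r*np.sin(a),np.full(n,z)]
def grab(n,tag):
    from plant import cams
    f=cams.grab_frame(n);pickle.dump(f,open(f"pics/{tag}.pkl","wb"));return f
def crop(f,x0,y0,x1,y1,k,n,polys=[]):
    im=cv2.resize(f["image"][y0:y1,x0:x1,::-1],None,fx=k,fy=k,interpolation=cv2.INTER_CUBIC)
    for P in polys:
        q=((proj(f,P)+0.5-[x0,y0])*k).round().astype(int)
        cv2.polylines(im,[q.reshape(-1,1,2)],True,(0,255,0),1)
    cv2.imwrite(n,im)
def st():
    from plant import readout
    s=readout.state(); print("t",round(s["time"],2),"tcp",(s["tool_pos"]*1e3).round(1),"F",s["contact_force"].round(1),"w",round(s["gripper_width"],3)); R=Rq(s["tool_rot"]); print("R",R.round(3).tolist());return s,R
def go(target,yawdeg_world=None):
    s,R=st(); d=R.T@(np.array(target)-s["tool_pos"])*100; print("slide cm needed",d.round(2))
E
python3 - <<'E'
from h import *
T=pickle.load(open("pics/top0.pkl","rb"));S=pickle.load(open("pics/scene0.pkl","rb"))
for n,(u,v) in dict(w20=(186.2,258.8),w56=(278.2,247),w30=(326,255.8),w42=(376.5,260.9),pan=(233.5,257),m20=(229,251.5),box=(171.5,258)).items():
    print(n,back(T,(u,v),.012 if n[0]!='p' else .058).round(4))
for n,(u,v) in dict(w20=(132,334),w56=(251.5,291),w30=(310,280.5),w42=(365,268)).items():
    print("scene",n,back(S,(u,v),.012).round(4))
print(Rq([-0.69386801,  0.69518899, -0.13299588,  0.13255772]).round(3))
E
```

```text
w20 [0.4638 0.3809 0.012 ]
w56 [0.5033 0.0786 0.012 ]
w30 [ 0.4741 -0.0794  0.012 ]
w42 [ 0.4572 -0.2458  0.012 ]
pan [0.4641 0.2182 0.058 ]
m20 [0.4882 0.2407 0.012 ]
box [0.4664 0.4294 0.012 ]
scene w20 [0.4629 0.3824 0.012 ]
scene w56 [0.4987 0.079  0.012 ]
scene w30 [ 0.4709 -0.0782  0.012 ]
scene w42 [ 0.455  -0.2469  0.012 ]
[[ 0.929 -0.001  0.369]
 [-0.369 -0.002  0.929]
 [-0.    -1.    -0.002]]
```

```bash
cat > fitwell.py <<'E'
from h import *
def vis_mask(f,x,y,r,K,x0,y0,w,h):
    m1=np.zeros((h*K,w*K),np.uint8);m2=m1.copy()
    for m,z in((m1,.010),(m2,.016)):
        q=((proj(f,circ(x,y,z,r))+0.5-[x0,y0])*K).round().astype(int); cv2.fillPoly(m,[q],1)
    return m1&m2
def meas(f,x,y,r):
    c=proj(f,[[x,y,.012]])[0]; R=int(np.abs(proj(f,circ(x,y,.012,r))-c).max()+2.5)
    x0,y0=(c-R).astype(int); w=h=2*R+1
    im=f["image"][y0:y0+h,x0:x0+w].astype(float)
    sat=im[...,0]-im[...,2]   # red minus blue: brown high, grey ~0
    lo=np.percentile(sat,20);hi=np.percentile(sat,92)
    g=np.clip((hi-sat)/(hi-lo),0,1)
    # restrict to neighbourhood of disc
    m=vis_mask(f,x,y,r+.0035,4,x0,y0,w,h); m=cv2.resize(m.astype(np.float32),(w,h),interpolation=cv2.INTER_AREA)
    g=g*(m>.01); g[g<.25]=0
    X,Y=np.meshgrid(np.arange(w)+x0,np.arange(h)+y0)
    return np.array([(g*X).sum(),(g*Y).sum()])/g.sum(), g.sum()
def pred(f,x,y,r):
    K=16;c=proj(f,[[x,y,.012]])[0]; R=int(np.abs(proj(f,circ(x,y,.012,r))-c).max()+3)
    x0,y0=(c-R).astype(int);w=2*R+1
    m=vis_mask(f,x,y,r,K,x0,y0,w,w); ys,xs=np.nonzero(m)
    return np.array([xs.mean()/K+x0-.5+.5/K,ys.mean()/K+y0-.5+.5/K]), m.sum()/K/K
if __name__=="__main__":
    T=pickle.load(open("pics/top0.pkl","rb"));S=pickle.load(open("pics/scene0.pkl","rb"))
    W=dict(w20=(.463,.3815,.0145),w56=(.501,.0788,.0325),w30=(.472,-.079,.0195),w42=(.456,-.2463,.0255))
    for n,(x,y,r) in W.items():
        for nm,f in(("T",T),("S",S)):
            a=np.array([x,y])
            for _ in range(4):
                mm,A=meas(f,*a,r); pp,B=pred(f,*a,r); d=(back(f,mm,.012)-back(f,pp,.012))[:2]; a=a+d
            print(n,nm,(a*1e3).round(1),"px",mm.round(1),"area",A.round(),round(B))
E
python3 fitwell.py
```

```text
w20 T [465.7 383.3] px [185.4 258.2] area 74.0 57
w20 S [463.1 382.6] px [131.9 333.7] area 83.0 52
w56 T [504.3  80. ] px [277.8 246.7] area 322.0 296
w56 S [502.   79.8] px [250.7 290.3] area 257.0 217
w30 T [475.  -78.3] px [325.7 255.5] area 126.0 107
w30 S [472.7 -78.8] px [309.9 279.9] area 81.0 58
w42 T [ 457.7 -245. ] px [376.3 260.8] area 204.0 184
w42 S [ 455.7 -245.1] px [364.4 267.8] area 119.0 93
```

```bash
python3 - <<'E'
from h import *
T=pickle.load(open("pics/top0.pkl","rb"));S=pickle.load(open("pics/scene0.pkl","rb"))
x,y=.464,.218
P=[circ(x,y,z,r) for z,r in((.145,.010),(.125,.015),(.105,.021),(.085,.028),(.058,.028),(.058,.056))]
crop(T,208,232,258,276,15,"pics/d1.png",P)
crop(S,165,245,235,320,8,"pics/d2.png",P)
E
```

```text
(no output)
```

View pics/d1.png

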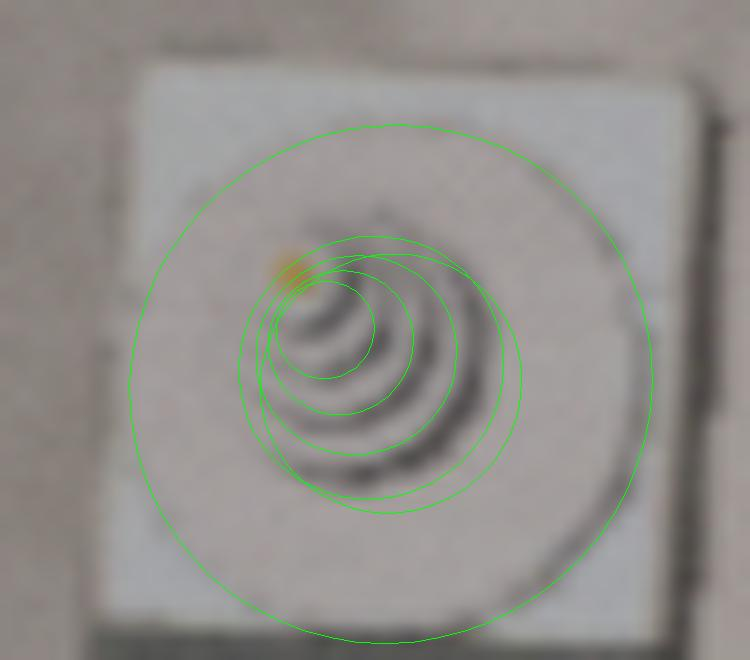

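View pics/d2.png

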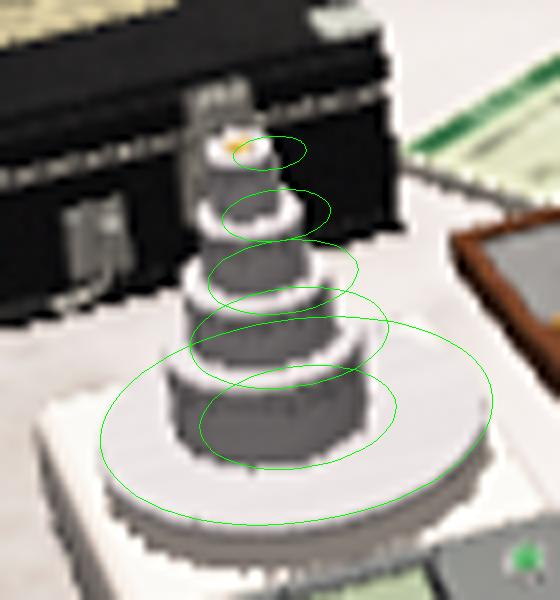

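```bash
python3 - <<'E'
from h import *
T=pickle.load(open("pics/top0.pkl","rb"));S=pickle.load(open("pics/scene0.pkl","rb"))
for n,z,r,u,v in(("20",.145,.01,240,148),("30",.125,.015,250,214),("42",.105,.021,255,271),("56",.085,.028,265,338)):
    print(n,back(S,(165+u/8-.5,245+v/8-.5),z).round(4))
# top: marker (orange dot) on 20 top and overlays
print(back(T,(208+293/15-.5,232+270/15-.5),.145).round(4))
x,y=.474,.2255
P=[circ(x,y,z,r) for z,r in((.145,.010),(.125,.015),(.105,.021),(.085,.028))]
crop(T,208,232,258,276,15,"pics/d1.png",P)
x,y=.4725,.2275
P=[circ(x,y,z,r) for z,r in((.145,.010),(.125,.015),(.105,.021),(.085,.028))]
crop(S,165,245,235,320,8,"pics/d2.png",P)
E
```

```text
20 [0.4707 0.2244 0.145 ]
30 [0.4681 0.2243 0.125 ]
42 [0.4706 0.2241 0.105 ]
56 [0.4664 0.2244 0.085 ]
[0.4763 0.2249 0.145 ]
```

View pics/d1.png

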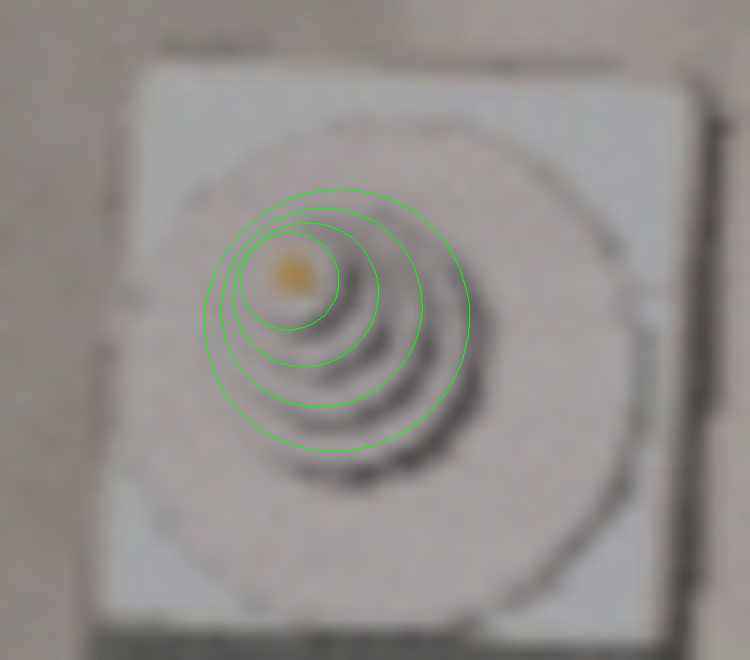

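View pics/d2.png

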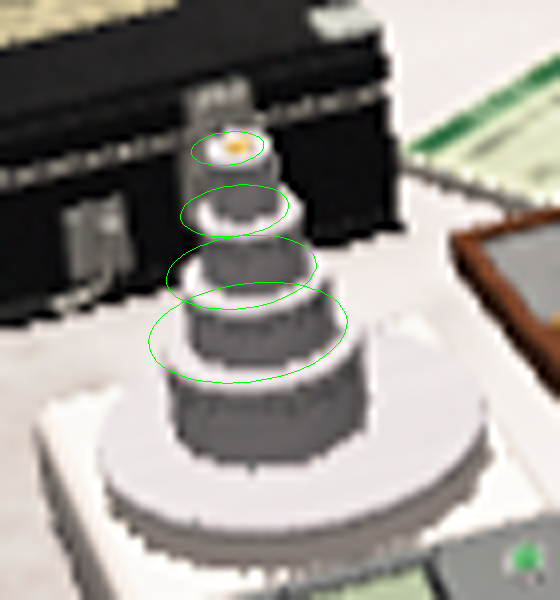

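{"fn": "play_rows", "kwargs": {"slide": [[0,-2,0],[0,-2,0],[0,-2,0],[2.5,0,-3.5],[2.5,0,-3.5],[2.5,0,-3.5],[2.5,0,-3.5],[2.5,0,-3.5],[2.5,0,-3.5],[2.5,0,-3.5],[2.5,0,-3.5],[2.5,0,-3.5]], "yaw": [-7.22,-7.22,-7.22,0,0,0,0,0,0,0,0,0], "grip": [0,0,0,0,0,0,0,0,0,0,0,0]}}

```text
time: 1.3
tool_pos: [0.4561, 0.2643, 0.3018]
tool_rot: [-0.707, 0.707, -0.0, -0.0]
contact_force: [-0.2, 1.1, -0.2]
gripper_width: 0.499
```

```bash
python3 - <<'E'
from h import *
go([.473,.2247,.22])
f=grab("scene","s1");crop(f,80,90,320,320,2.5,"pics/e1.png")
E
```

```text
t 1.3 tcp [456.1 264.3 301.8] F [-0.2  1.1 -0.2] w 0.499
R [[1.0, -0.001, -0.0], [0.0, -0.0, 1.0], [-0.001, -1.0, -0.0]]
slide cm needed [ 1.69  8.18 -3.96]
```

View pics/e1.png

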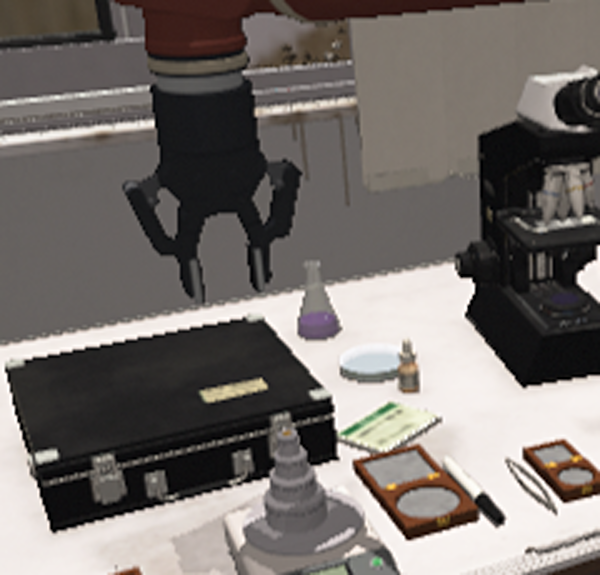

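{"fn": "play_rows", "kwargs": {"slide": [[0.56,2.5,-1.32],[0.56,2.5,-1.32],[0.57,2.5,-1.32],[0,1.2,0],[0,0,0]], "yaw": [0,0,0,0,0], "grip": [0,0,0,0,0]}}

```text
time: 1.85
tool_pos: [0.471, 0.2262, 0.2127]
tool_rot: [-0.707, 0.707, -0.002, -0.002]
contact_force: [-1.1, -0.7, -0.8]
gripper_width: 0.5
```

```bash
python3 - <<'E'
from h import *
s,R=st();p=s["tool_pos"]
f=grab("scene","s2")
g=.02125
# pad inner face planes at y=p+-g ; tip rectangle at z=p-.011
def rect(z): return [np.array([[p[0]-.011,p[1]+sg*g,z],[p[0]+.011,p[1]+sg*g,z],[p[0]+.011,p[1]+sg*(g+.0145),z],[p[0]-.011,p[1]+sg*(g+.0145),z]]) for sg in(1,-1)]
crop(f,160,200,240,300,6,"pics/e2.png",rect(p[2]-.011)+[circ(.4707,.2244,.145,.01)])
f=grab("top","t2");crop(f,190,210,290,290,8,"pics/e3.png",[circ(.4755,.225,.145,.01)])
E
```

```text
t 1.85 tcp [471.  226.2 212.7] F [-1.1 -0.7 -0.8] w 0.5
R [[1.0, -0.005, 0.0], [-0.0, -0.001, 1.0], [-0.005, -1.0, -0.001]]
```

View pics/e2.png

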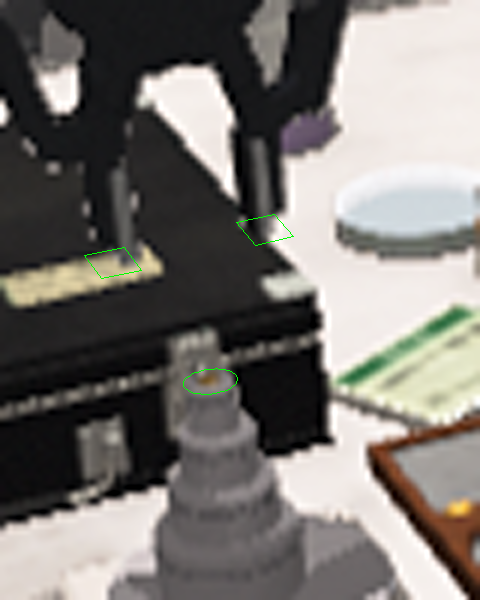

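View pics/e3.png

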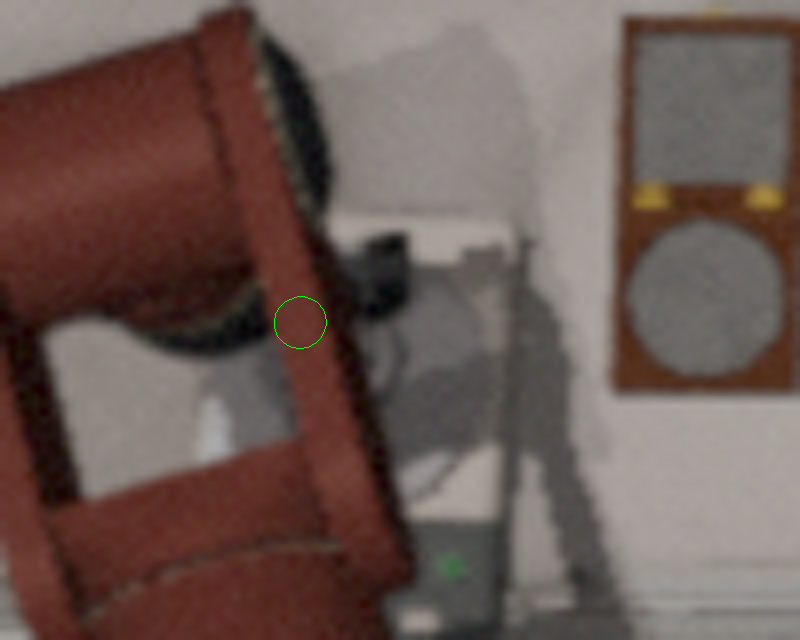

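```bash
python3 - <<'E'
from h import *
go([.472,.2245,.146])
E
```

```text
t 1.95 tcp [472.5 227.1 216. ] F [ 0.2 -0.2 -0.2] w 0.501
R [[1.0, 0.001, -0.001], [0.001, 0.0, 1.0], [0.001, -1.0, 0.0]]
slide cm needed [-0.06  7.   -0.26]
```

{"fn": "play_rows", "kwargs": {"slide": [[0,1.5,0],[0,1.5,0],[0,0.5,0],[0,0,0],[0,0,0],[0,0,0]], "yaw": [0,0,0,0,0,0], "grip": [0,0,0,0,0,0]}}

```text
time: 2.55
tool_pos: [0.4729, 0.2265, 0.1809]
tool_rot: [0.707, -0.707, -0.0, -0.0]
contact_force: [0.5, 0.2, 0.3]
gripper_width: 0.502
```

```bash
python3 - <<'E'
from h import *
import time
go([.472,.2245,.146])
s,R=st();p=s["tool_pos"]
f=grab("scene","s3")
g=.02125
def rect(z): return [np.array([[p[0]-.011,p[1]+sg*g,z],[p[0]+.011,p[1]+sg*g,z],[p[0]+.011,p[1]+sg*(g+.0145),z],[p[0]-.011,p[1]+sg*(g+.0145),z]]) for sg in(1,-1)]
crop(f,165,220,225,290,8,"pics/e4.png",rect(p[2]-.011)+[circ(.4707,.2244,.145,.01)])
go([.472,.2245,.146])
E
```

```text
t 2.55 tcp [472.9 226.5 180.9] F [0.5 0.2 0.3] w 0.502
R [[1.0, 0.001, -0.0], [0.0, 0.0, 1.0], [0.001, -1.0, 0.0]]
slide cm needed [-0.09  3.49 -0.2 ]
t 2.55 tcp [472.9 226.5 180.9] F [0.5 0.2 0.3] w 0.502
R [[1.0, 0.001, -0.0], [0.0, 0.0, 1.0], [0.001, -1.0, 0.0]]
t 2.6 tcp [472.9 226.5 181. ] F [-0.5  0.2 -0.2] w 0.502
R [[1.0, 0.001, -0.0], [0.0, 0.0, 1.0], [0.001, -1.0, 0.0]]
slide cm needed [-0.1  3.5 -0.2]
```

View pics/e4.png

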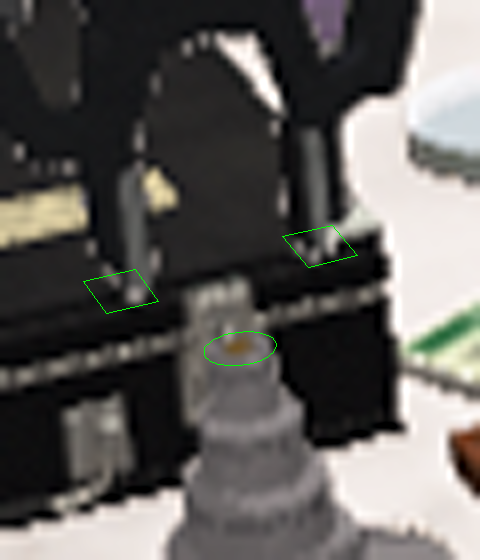

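{"fn": "play_rows", "kwargs": {"slide": [[-0.05,0.5,-0.1],[0,1,-0.1],[0,1,0],[0,0.6,0],[0,0.4,0],[0,0,0],[0,0,0],[0,0,0]], "yaw": [0,0,0,0,0,0,0,0], "grip": [0,0,0,0,0,0,0,0]}}

```text
time: 3.4
tool_pos: [0.4724, 0.2245, 0.1458]
tool_rot: [0.707, -0.707, -0.0, -0.0]
contact_force: [-0.2, -0.4, -0.6]
gripper_width: 0.5
```

```bash
python3 - <<'E'
from h import *
s,R=st()
f=grab("scene","s4")
crop(f,165,220,225,290,8,"pics/e5.png")
E
```

```text
t 3.4 tcp [472.4 224.5 145.8] F [-0.2 -0.4 -0.6] w 0.5
R [[1.0, 0.001, -0.0], [0.0, 0.0, 1.0], [0.001, -1.0, 0.0]]
```

View pics/e5.png

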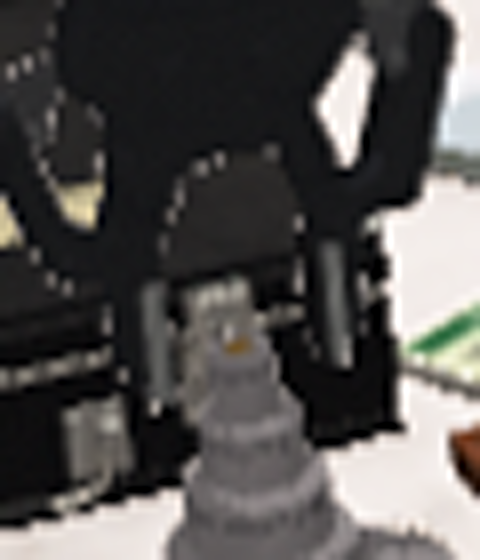

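{"fn": "play_rows", "kwargs": {"slide": [[0,0,0],[0,0,0],[0,0,0],[0,0,0],[0,0,0],[0,0,0],[0,0,0],[0,0,0]], "yaw": [0,0,0,0,0,0,0,0], "grip": [0.2,0.35,0.42,0.48,0.54,0.7,1,1]}}

```text
time: 4.25
tool_pos: [0.4722, 0.2244, 0.1456]
tool_rot: [0.707, -0.707, -0.0, -0.0]
contact_force: [1.0, -0.2, 1.8]
gripper_width: 0.193
```

```bash
python3 - <<'E'
from h import *
s,R=st()
f=grab("scene","s5")
crop(f,165,220,225,290,8,"pics/e6.png")
E
```

```text
t 4.25 tcp [472.2 224.4 145.6] F [ 1.  -0.2  1.8] w 0.193
R [[1.0, 0.001, -0.0], [0.0, 0.0, 1.0], [0.001, -1.0, 0.0]]
```

View pics/e6.png

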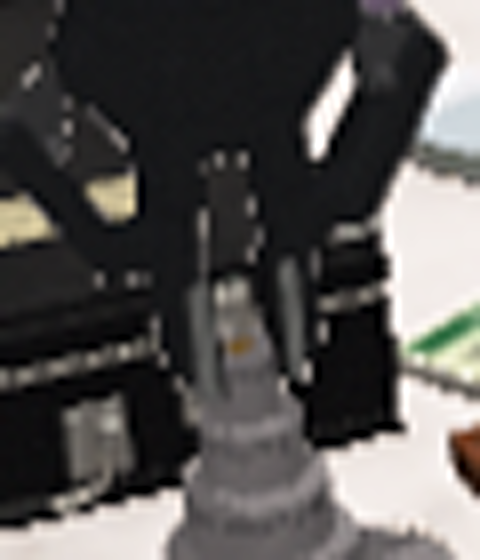

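{"fn": "play_rows", "kwargs": {"slide": [[0,-0.3,0],[0,-1,0],[0,-1.5,0],[0,-1.5,0],[0,0,0],[0,0,0]], "yaw": [0,0,0,0,0,0], "grip": [1,1,1,1,1,1]}}

```text
time: 4.9
tool_pos: [0.4725, 0.2245, 0.1895]
tool_rot: [0.707, -0.707, -0.001, -0.001]
contact_force: [-0.0, -0.5, -0.1]
gripper_width: 0.195
```

```bash
python3 - <<'E'
from h import *
s,R=st()
f=grab("scene","s6")
crop(f,165,200,225,290,7,"pics/e7.png")
E
```

```text
t 4.9 tcp [472.5 224.5 189.5] F [-0.  -0.5 -0.1] w 0.195
R [[1.0, 0.002, -0.0], [0.0, 0.001, 1.0], [0.002, -1.0, 0.001]]
```

View pics/e7.png

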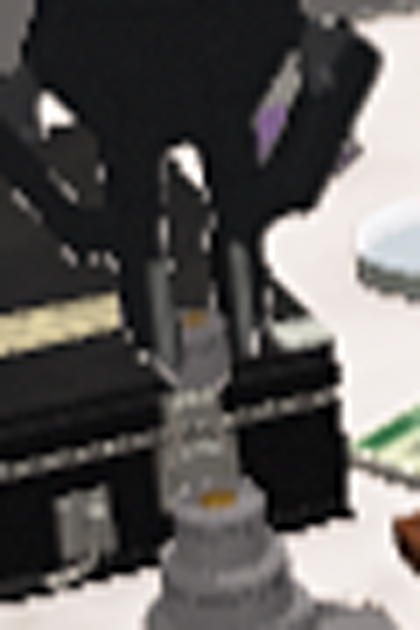

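```bash
python3 - <<'E'
from h import *
f=pickle.load(open("pics/s6.pkl","rb"));p=np.array([.4725,.2245,.1895])
def rect(z,g=.01): return [np.array([[p[0]-.011,p[1]+sg*g,z],[p[0]+.011,p[1]+sg*g,z],[p[0]+.011,p[1]+sg*(g+.0105),z],[p[0]-.011,p[1]+sg*(g+.0105),z]]) for sg in(1,-1)]
crop(f,170,230,210,265,16,"pics/e8.png",rect(.1785)+[circ(.4707,.2245,.1689,.01),circ(.4707,.2245,.1889,.01)])
crop(f,170,230,210,265,16,"pics/e9.png")
a=cv2.imread("pics/e8.png");b=cv2.imread("pics/e9.png");
c=np.hstack([a,b]);c=cv2.resize(c,None,fx=.62,fy=.62);c=np.clip(c.astype(float)*1.8,0,255).astype(np.uint8);cv2.imwrite("pics/e10.png",c)
E
```

```text
(no output)
```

View pics/e10.png

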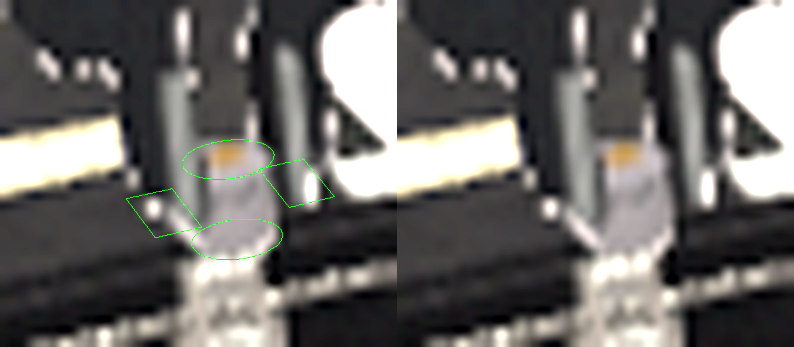

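{"fn": "play_rows", "kwargs": {"slide": [[0,0,2],[-0.18,0,3],[-0.18,0,3],[-0.18,0,3],[-0.18,0,3],[-0.16,0,1.85],[0,3,0],[0,3,0],[0,3,0],[0,2,0],[0,1,0],[0,0,0]], "yaw": [0,0,0,0,0,0,0,0,0,0,0,0], "grip": [1,1,1,1,1,1,1,1,1,1,1,1]}}

```text
time: 6.15
tool_pos: [0.462, 0.3819, 0.0662]
tool_rot: [-0.706, 0.708, -0.001, -0.001]
contact_force: [-0.3, -0.5, -0.6]
gripper_width: 0.195
```

{"fn": "play_rows", "kwargs": {"slide": [[0,0,0],[0,0,0]], "yaw": [0,0], "grip": [1,1]}}

```text
time: 6.35
tool_pos: [0.4643, 0.3835, 0.0701]
tool_rot: [0.708, -0.707, -0.001, -0.001]
contact_force: [0.5, 0.4, 0.3]
gripper_width: 0.198
```

```bash
python3 - <<'E'
from h import *
s,R=st();p=s["tool_pos"]
f=grab("scene","s7")
crop(f,95,290,165,350,9,"pics/f1.png",[circ(.4631,.3826,.016,.0145),circ(p[0]-.0015,p[1],p[2]-.0206,.01),circ(p[0]-.0015,p[1],p[2]-.0006,.01)])
crop(f,95,290,165,350,9,"pics/f1b.png")
f=grab("top","t7")
crop(f,150,220,220,290,8,"pics/f2.png",[circ(.4657,.3833,.016,.0145),circ(p[0]+.0035,p[1],p[2]-.0006,.01)])
a,b=[cv2.imread(x) for x in("pics/f1.png","pics/f1b.png")];cv2.imwrite("pics/f1.png",cv2.resize(np.hstack([a,b]),None,fx=.63,fy=.63))
E
```

```text
t 6.35 tcp [464.3 383.5  70.1] F [0.5 0.4 0.3] w 0.198
R [[1.0, 0.003, -0.0], [0.0, 0.002, 1.0], [0.003, -1.0, 0.002]]
```

View pics/f1.png

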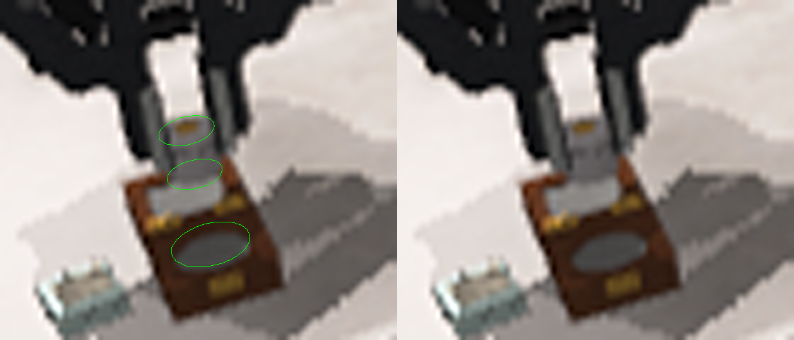

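View pics/f2.png

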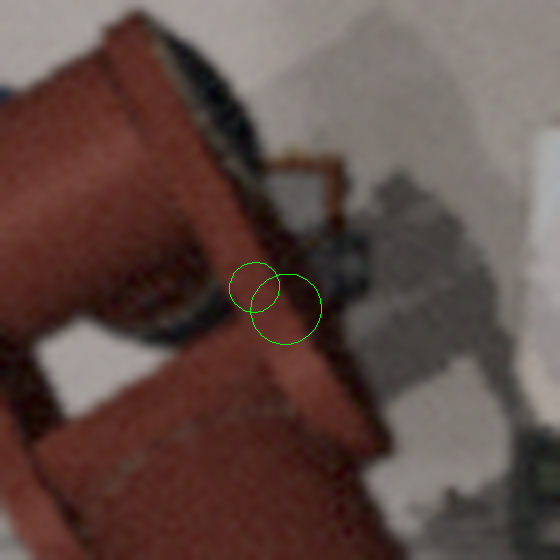

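{"fn": "play_rows", "kwargs": {"slide": [[-0.1,0.8,-0.05],[0,0.8,0],[0,0.8,0],[0,0.6,0],[0,0.3,0],[0,0.2,0],[0,0.1,0],[0,0,0],[0,0,0]], "yaw": [0,0,0,0,0,0,0,0,0], "grip": [1,1,1,1,1,1,1,1,1]}}

```text
time: 7.35
tool_pos: [0.4624, 0.3825, 0.0326]
tool_rot: [0.707, -0.707, -0.0, -0.0]
contact_force: [0.1, -0.3, -0.8]
gripper_width: 0.192
```

```bash
python3 - <<'E'
from h import *
s,R=st();p=s["tool_pos"]
f=grab("scene","s8")
crop(f,95,290,165,350,11,"pics/f3.png",[])
E
```

```text
t 7.35 tcp [462.4 382.5  32.6] F [ 0.1 -0.3 -0.8] w 0.192
R [[1.0, 0.0, -0.0], [0.0, 0.0, 1.0], [0.0, -1.0, 0.0]]
```

View pics/f3.png

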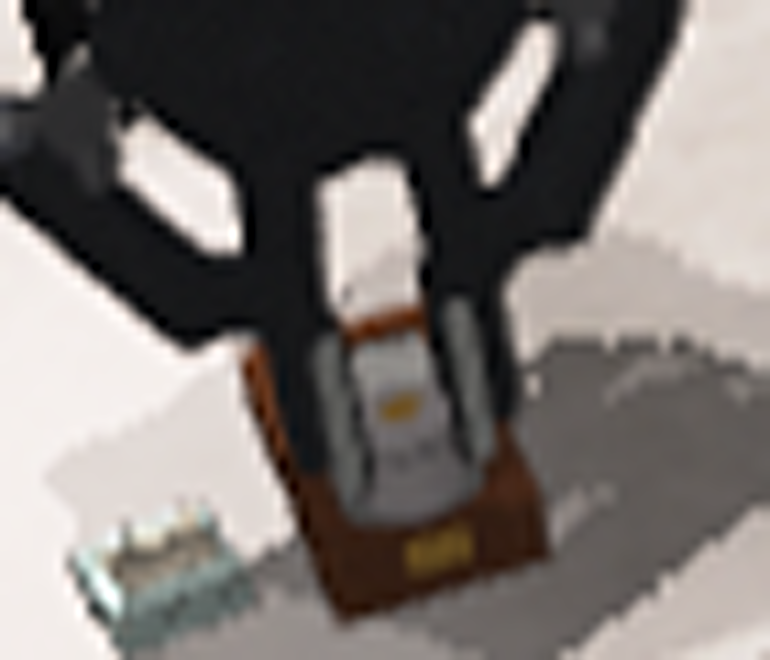

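{"fn": "play_rows", "kwargs": {"slide": [[0.08,0.1,0],[0,0.1,0],[0,0,0],[0,0,0]], "yaw": [0,0,0,0], "grip": [1,1,1,1]}}

```text
time: 7.8
tool_pos: [0.4633, 0.3825, 0.0307]
tool_rot: [0.707, -0.707, -0.0, -0.0]
contact_force: [-0.6, -1.0, 1.8]
gripper_width: 0.199
```

{"fn": "play_rows", "kwargs": {"slide": [[0,0.05,0],[0,0,0],[0,0,0]], "yaw": [0,0,0], "grip": [1,1,1]}}

```text
time: 8.1
tool_pos: [0.4633, 0.3825, 0.0306]
tool_rot: [0.707, -0.707, -0.0, -0.0]
contact_force: [-2.3, -1.6, 5.6]
gripper_width: 0.198
```

{"fn": "play_rows", "kwargs": {"slide": [[0,0,0],[0,0,0],[0,0,0],[0,0,0],[0,-0.5,0],[0,-1,0],[0,-2,0],[0,-3,0],[0,-3,0],[0,-3,0],[0,-3,0],[0,0,0]], "yaw": [0,0,0,0,0,0,0,0,0,0,0,0], "grip": [0.45,0.35,0.25,0.2,0.2,0.2,0.2,0.1,0,0,-0.1,-0.1]}}

```text
time: 9.3
tool_pos: [0.4658, 0.3842, 0.1921]
tool_rot: [0.709, -0.705, -0.004, -0.003]
contact_force: [-0.6, 0.4, 1.1]
gripper_width: 0.547
```

```bash
python3 - <<'E'
from h import *
go([.471,.2243,.22])
f=grab("scene","s9")
crop(f,95,290,165,350,11,"pics/f4.png",[circ(.4631,.3826,.030,.01)])
E
```

```text
t 9.3 tcp [465.8 384.2 192.1] F [-0.6  0.4  1.1] w 0.547
R [[1.0, 0.01, -0.0], [0.0, 0.006, 1.0], [0.01, -1.0, 0.006]]
slide cm needed [  0.55  -2.89 -15.97]
```

View pics/f4.png

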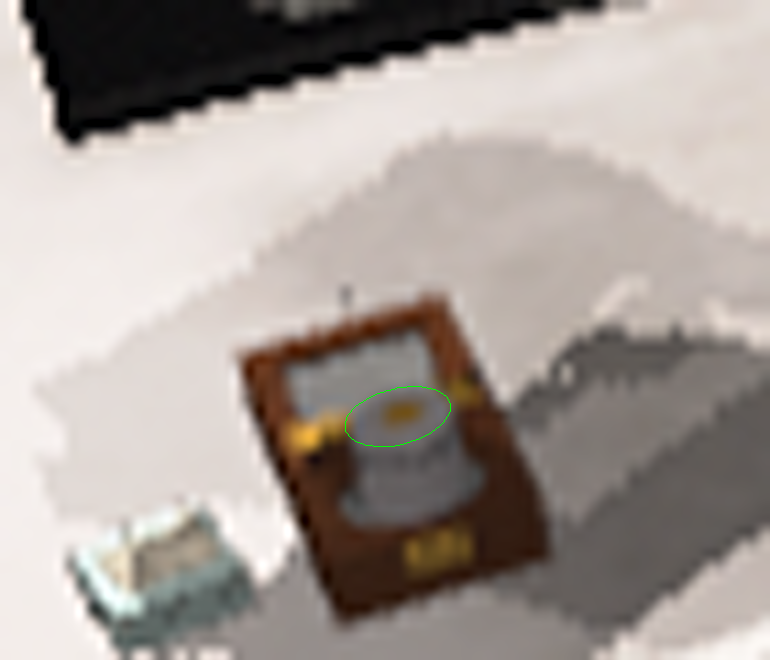

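```bash
python3 - <<'E'
from h import *
st()
P=lambda x,y:[circ(x,y,z,r) for z,r in((.125,.015),(.105,.021),(.085,.028))]
f=grab("scene","s10");crop(f,170,250,220,310,10,"pics/g1.png",P(.470,.2245))
f=grab("top","t10");crop(f,208,232,258,276,15,"pics/g2.png",P(.4735,.2235))
E
```

```text
t 9.35 tcp [464.6 383.5 189.1] F [-0.1 -0.4 -1.1] w 0.549
R [[1.0, 0.006, -0.0], [0.0, 0.004, 1.0], [0.006, -1.0, 0.004]]
```

View pics/g1.png

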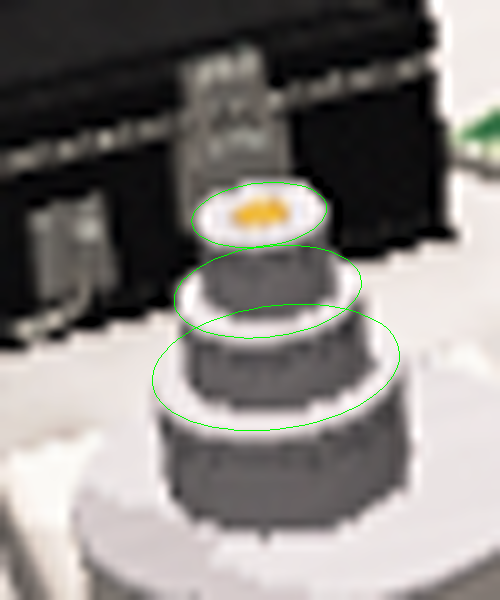

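View pics/g2.png

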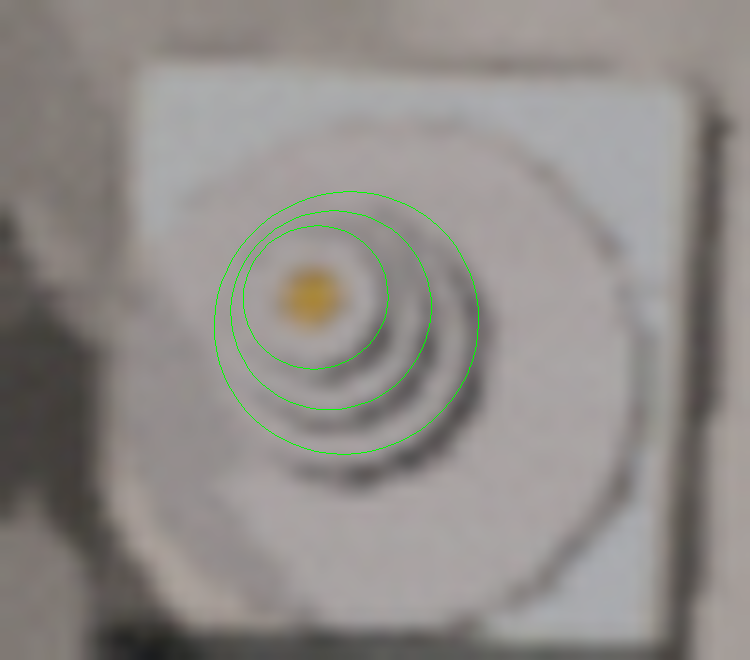

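{"fn": "play_rows", "kwargs": {"slide": [[0,0,0],[0,0,-1.85],[0.2,0,-3],[0.2,0,-3.5],[0.2,0,-3.5],[0.2,0,-2.5],[0,0,-1.5],[0,1,0],[0,1,0],[0,0,0],[0,0,0],[0,0,0]], "yaw": [0,0,0,0,0,0,0,0,0,0,0,0], "grip": [-0.1,-0.1,-0.1,-0.1,-0.1,-0.1,-0.1,-0.1,-0.1,-0.1,-0.1,-0.1]}}

```text
time: 10.65
tool_pos: [0.471, 0.2246, 0.1648]
tool_rot: [0.707, -0.707, -0.0, 0.001]
contact_force: [-0.2, -0.1, 0.1]
gripper_width: 0.55
```

```bash
python3 - <<'E'
from h import *
go([.4718,.2241,.1256])
E
```

```text
t 10.65 tcp [471.  224.6 164.8] F [-0.2 -0.1  0.1] w 0.55
R [[1.0, -0.0, -0.001], [0.001, 0.0, 1.0], [-0.0, -1.0, 0.0]]
slide cm needed [ 0.08  3.92 -0.05]
```

{"fn": "play_rows", "kwargs": {"slide": [[0.08,0.9,-0.05],[0,1,0],[0,1,0],[0,0.7,0],[0,0.3,0],[0,0,0],[0,0,0],[0,0,0]], "yaw": [0,0,0,0,0,0,0,0], "grip": [-0.1,-0.1,-0.1,-0.1,-0.1,-0.1,-0.1,-0.1]}}

```text
time: 11.45
tool_pos: [0.4722, 0.2235, 0.1264]
tool_rot: [0.707, -0.707, -0.0, -0.0]
contact_force: [0.4, 0.3, 0.3]
gripper_width: 0.549
```

```bash
python3 - <<'E'
from h import *
s,R=st()
f=grab("scene","s11")
crop(f,165,225,225,300,8,"pics/g3.png")
E
```

```text
t 11.45 tcp [472.2 223.5 126.4] F [0.4 0.3 0.3] w 0.549
R [[1.0, 0.001, -0.0], [0.0, 0.0, 1.0], [0.001, -1.0, 0.0]]
```

View pics/g3.png

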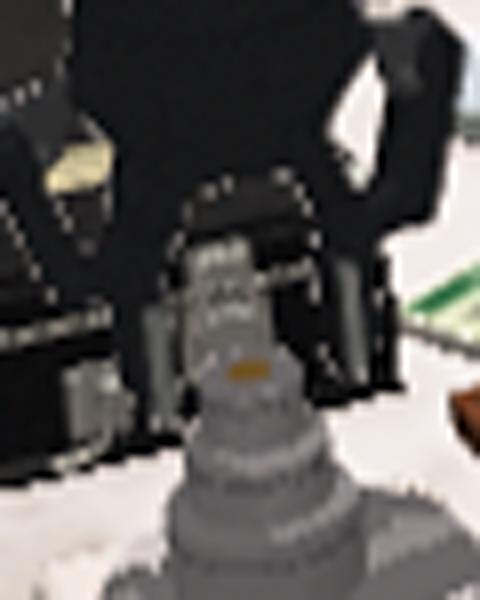

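{"fn": "play_rows", "kwargs": {"slide": [[0,0.05,0.06],[0,0,0],[0,0,0],[0,0,0],[0,0,0],[0,0,0],[0,0,0],[0,0,0],[0,0,0]], "yaw": [0,0,0,0,0,0,0,0,0], "grip": [0,0.1,0.18,0.24,0.3,0.36,0.5,1,1]}}

```text
time: 12.4
tool_pos: [0.4721, 0.2241, 0.1258]
tool_rot: [0.707, -0.707, -0.0, -0.0]
contact_force: [-0.4, -0.1, 2.1]
gripper_width: 0.319
```

{"fn": "play_rows", "kwargs": {"slide": [[0,-0.3,0],[0,-1,0],[0,-1.5,0],[0,-1.5,0],[0,-0.5,0],[0,0,0]], "yaw": [0,0,0,0,0,0], "grip": [1,1,1,1,1,1]}}

```text
time: 13.0
tool_pos: [0.4728, 0.2243, 0.1754]
tool_rot: [0.707, -0.707, -0.001, -0.001]
contact_force: [0.6, -0.1, -0.8]
gripper_width: 0.316
```

```bash
python3 - <<'E'
from h import *
s,R=st()
f=grab("scene","s12")
crop(f,165,205,225,300,6.5,"pics/g4.png")
E
```

```text
t 13.0 tcp [472.8 224.3 175.4] F [ 0.6 -0.1 -0.8] w 0.316
R [[1.0, 0.003, -0.0], [0.0, 0.001, 1.0], [0.003, -1.0, 0.001]]
```

View pics/g4.png

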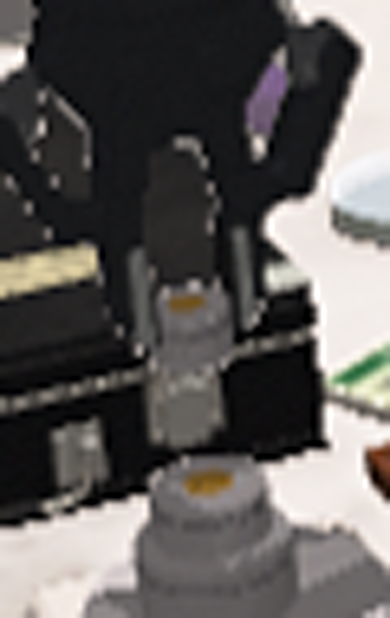

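{"fn": "play_rows", "kwargs": {"slide": [[0,0,-1.5],[0.02,0,-3],[0.02,0,-4],[0.02,0,-4],[0.02,0,-4],[0.02,0,-4],[0,0,-4],[0,0,-3.3],[0,1,-1.5],[0,2,-1],[0,3,0],[0,2.5,0]], "yaw": [0,0,0,0,0,0,0,0,0,0,0,0], "grip": [1,1,1,1,1,1,1,1,1,1,1,1]}}

```text
time: 14.25
tool_pos: [0.4716, -0.08, 0.0863]
tool_rot: [0.707, -0.707, 0.001, 0.0]
contact_force: [-0.2, 0.8, -1.7]
gripper_width: 0.315
```

{"fn": "play_rows", "kwargs": {"slide": [[0,1,0],[0,1,0],[0,0,0],[0,0,0],[0,0,0]], "yaw": [0,0,0,0,0], "grip": [1,1,1,1,1]}}

```text
time: 14.75
tool_pos: [0.4739, -0.0793, 0.0697]
tool_rot: [-0.707, 0.707, 0.001, 0.001]
contact_force: [-0.2, 0.1, -1.1]
gripper_width: 0.313
```

```bash
python3 - <<'E'
from h import *
go([.4737,-.0785,.0308])
f=grab("scene","s13")
crop(f,270,220,350,310,7,"pics/g5.png",[circ(.4727,-.0788,.016,.0195)])
E
```

```text
t 14.75 tcp [473.9 -79.3  69.7] F [-0.2  0.1 -1.1] w 0.313
R [[1.0, 0.002, -0.0], [0.0, -0.001, 1.0], [0.002, -1.0, -0.001]]
slide cm needed [-0.03  3.89  0.09]
```

View pics/g5.png

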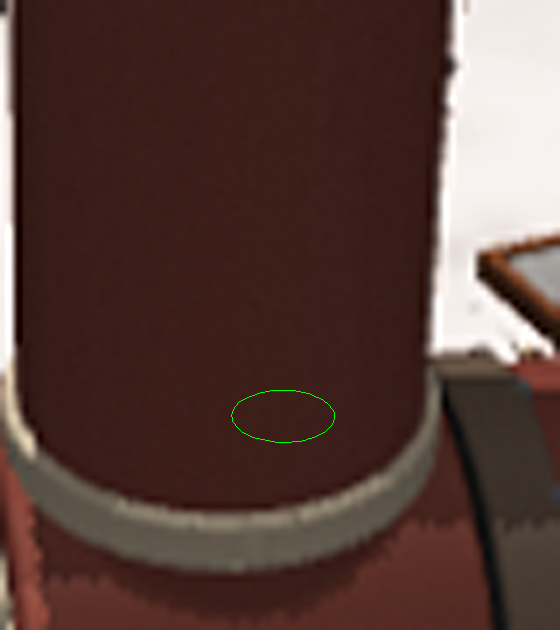

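{"fn": "play_rows", "kwargs": {"slide": [[0,0.8,0.05],[0,0.8,0.03],[0,0.8,0],[0,0.5,0],[0,0.3,0],[0,0.2,0],[0,0.2,0],[0,0,0],[0,0,0]], "yaw": [0,0,0,0,0,0,0,0,0], "grip": [1,1,1,1,1,1,1,1,1]}}

```text
time: 15.7
tool_pos: [0.4731, -0.0783, 0.0325]
tool_rot: [-0.707, 0.707, 0.0, 0.0]
contact_force: [-0.2, 0.1, -1.9]
gripper_width: 0.321
```

```bash
python3 - <<'E'
from h import *
go([.4737,-.0785,.0308])
f=grab("top","t14")
crop(f,290,210,370,290,8,"pics/g6.png",[circ(.475,-.0783,.016,.0195)])
E
```

```text
t 15.7 tcp [473.1 -78.3  32.5] F [-0.2  0.1 -1.9] w 0.321
R [[1.0, 0.0, -0.0], [0.0, -0.0, 1.0], [0.0, -1.0, -0.0]]
slide cm needed [ 0.06  0.17 -0.02]
```

View pics/g6.png

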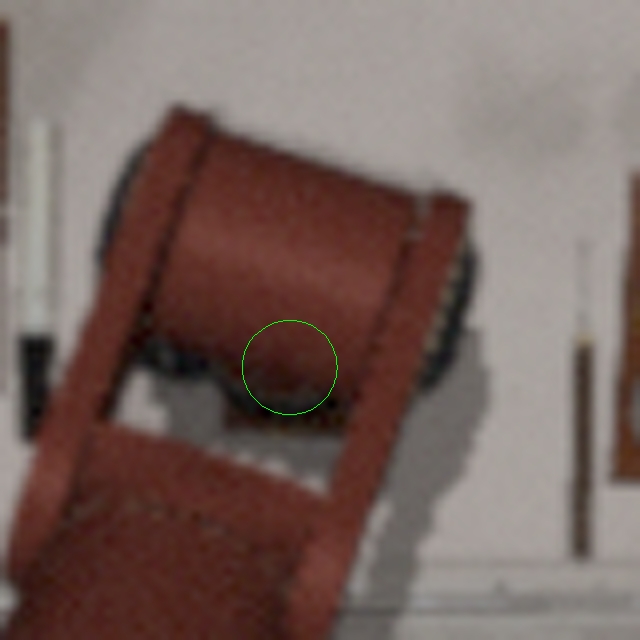

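Below the rim height with no contact force, so the weight is inside the well. Setting it down.

{"fn": "play_rows", "kwargs": {"slide": [[0.05,0.1,0],[0,0.08,0],[0,0.05,0],[0,0,0],[0,0,0]], "yaw": [0,0,0,0,0], "grip": [1,1,1,1,1]}}

```text
time: 16.25
tool_pos: [0.4737, -0.0783, 0.0308]
tool_rot: [-0.707, 0.707, 0.0, -0.0]
contact_force: [-2.5, 0.9, 6.2]
gripper_width: 0.318
```

{"fn": "play_rows", "kwargs": {"slide": [[0,0,0],[0,0,0],[0,0,0],[0,0,0],[0,-0.5,0],[0,-1,0],[0,-2,0],[0,-3,0],[0,-4,0],[0,-3,0],[0,-2,0],[0,0,0]], "yaw": [0,0,0,0,0,0,0,0,0,0,0,0], "grip": [0.25,0.15,0.05,0,0,0,0,-0.1,-0.2,-0.3,-0.4,-0.5]}}

```text
time: 17.45
tool_pos: [0.4757, -0.079, 0.19]
tool_rot: [-0.706, 0.708, 0.003, 0.003]
contact_force: [0.1, 0.6, 0.9]
gripper_width: 0.743
```

```bash
python3 - <<'E'
from h import *
go([.4715,.2241,.20])
E
```

```text
t 17.45 tcp [475.7 -79.  190. ] F [0.1 0.6 0.9] w 0.743
R [[1.0, 0.008, -0.0], [0.0, -0.003, 1.0], [0.008, -1.0, -0.003]]
slide cm needed [-0.4  -1.09 30.3 ]
```

{"fn": "play_rows", "kwargs": {"slide": [[0,0,1.5],[0,0,3],[0,0,4],[0,0,4],[0,0,3],[0,0,1.5],[0,0,0],[0,0,0]], "yaw": [0,0,0,0,0,0,0,0], "grip": [-0.5,-0.5,-0.5,-0.5,-0.5,-0.5,-0.5,-0.5]}}

```text
time: 18.25
tool_pos: [0.4728, 0.0916, 0.184]
tool_rot: [-0.707, 0.707, -0.0, -0.001]
contact_force: [-0.0, -0.8, -0.4]
gripper_width: 0.751
```

```bash
python3 - <<'E'
from h import *
go([.4715,.2241,.20])
f=grab("scene","s15");cv2.imwrite("pics/s15.png",f["image"][:,:,::-1])
P=[circ(.469,.2245,z,r) for z,r in((.105,.021),(.085,.028))]
crop(f,170,255,220,305,10,"pics/g7.png",P)
f=grab("top","t15");crop(f,200,215,360,290,5,"pics/g8.png",[circ(.4725,.2235,.105,.021),circ(.472,.2235,.085,.028),circ(.475,-.0783,.030,.015)])
E
```

```text
t 18.25 tcp [472.8  91.6 184. ] F [-0.  -0.8 -0.4] w 0.751
R [[1.0, -0.002, -0.001], [0.001, -0.001, 1.0], [-0.002, -1.0, -0.001]]
slide cm needed [-0.12 -1.61 13.25]
```

View pics/s15.png

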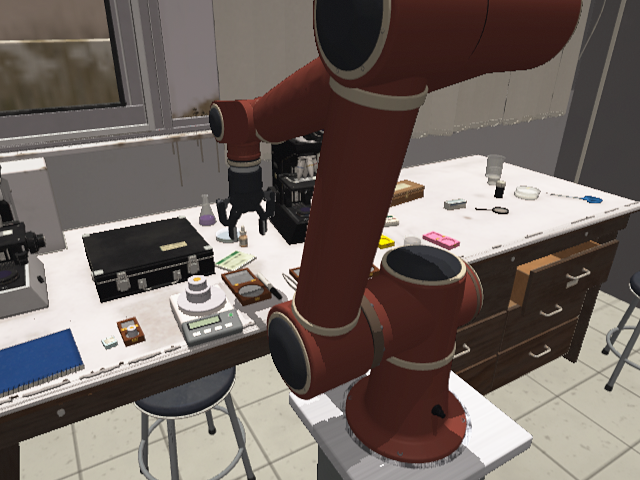

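View pics/g7.png

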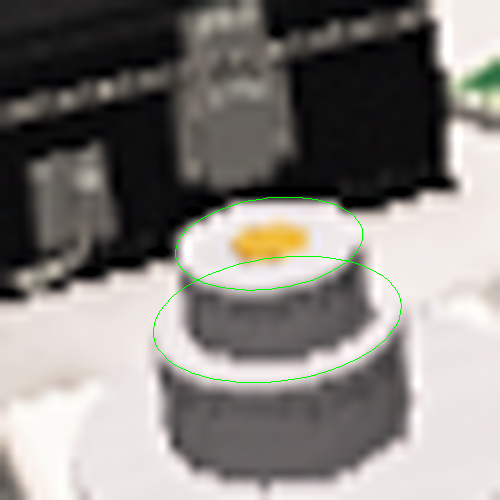

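View pics/g8.png

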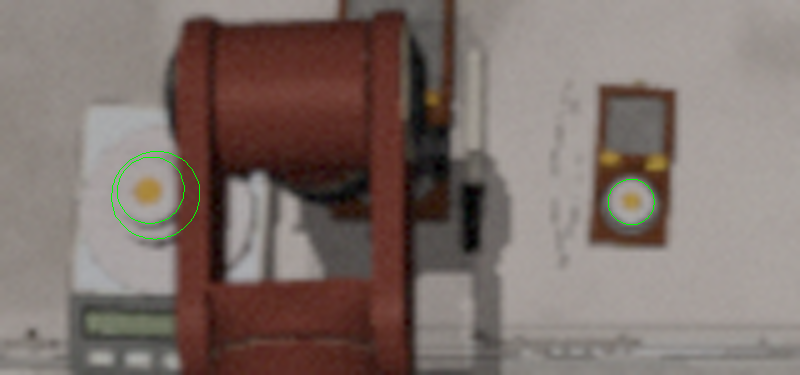

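{"fn": "play_rows", "kwargs": {"slide": [[0,0,1.5],[-0.1,0,3],[-0.1,0,4],[0,0,3],[0,0,1.7],[0,1,0],[0,1.5,0],[0,1.5,0],[0,0.8,0],[0,0,0],[0,0,0],[0,0,0]], "yaw": [0,0,0,0,0,0,0,0,0,0,0,0], "grip": [-0.5,-0.5,-0.5,-0.5,-0.5,-0.5,-0.5,-0.5,-0.5,-0.5,-0.5,-0.5]}}

```text
time: 19.55
tool_pos: [0.4719, 0.2237, 0.1377]
tool_rot: [0.707, -0.707, -0.0, -0.0]
contact_force: [-0.4, 0.5, 0.0]
gripper_width: 0.75
```

```bash
python3 - <<'E'
from h import *
go([.4707,.2237,.1055])
f=grab("scene","s16")
crop(f,155,215,235,315,6,"pics/g9.png")
E
```

```text
t 19.55 tcp [471.9 223.7 137.7] F [-0.4  0.5  0. ] w 0.75
R [[1.0, 0.001, 0.0], [-0.0, 0.0, 1.0], [0.001, -1.0, 0.0]]
slide cm needed [-0.12  3.22  0.  ]
```

View pics/g9.png

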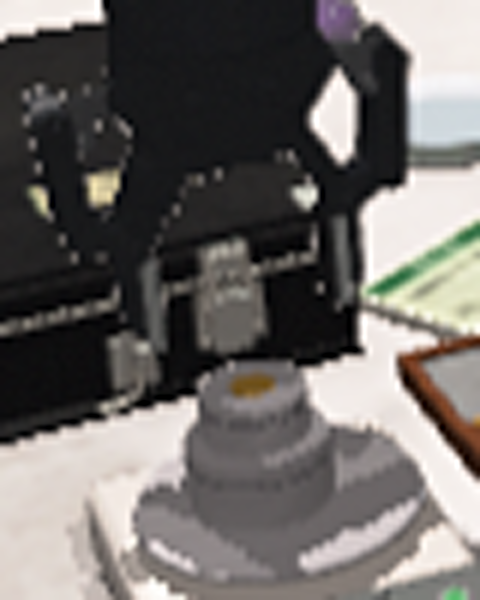

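{"fn": "play_rows", "kwargs": {"slide": [[-0.1,0.8,0],[0,1,0],[0,0.8,0],[0,0.4,0],[0,0.2,0],[0,0,0],[0,0,0]], "yaw": [0,0,0,0,0,0,0], "grip": [-0.4,-0.4,-0.4,-0.4,-0.4,-0.4,-0.4]}}

```text
time: 20.3
tool_pos: [0.4705, 0.2238, 0.1052]
tool_rot: [0.707, -0.707, -0.0, -0.0]
contact_force: [1.1, -0.4, -0.6]
gripper_width: 0.7
```

```bash
python3 - <<'E'
from h import *
go([.4707,.2237,.1055])
f=grab("scene","s17")
crop(f,155,215,235,315,6,"pics/g10.png")
E
```

```text
t 20.3 tcp [470.5 223.8 105.2] F [ 1.1 -0.4 -0.6] w 0.7
R [[1.0, 0.0, -0.0], [0.0, 0.0, 1.0], [0.0, -1.0, 0.0]]
slide cm needed [ 0.02 -0.03 -0.01]
```

View pics/g10.png

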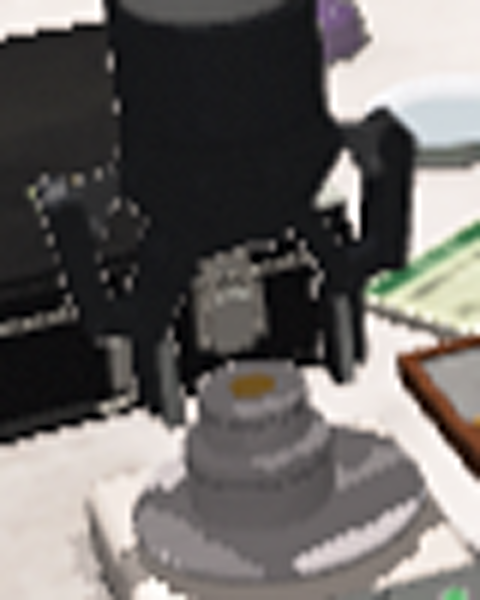

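{"fn": "play_rows", "kwargs": {"slide": [[0,0,0],[0,0,0],[0,0,0],[0,0,0],[0,0,0],[0,0,0],[0,0,0],[0,0,0],[0,0,0]], "yaw": [0,0,0,0,0,0,0,0,0], "grip": [-0.25,-0.15,-0.08,-0.02,0.04,0.1,0.3,1,1]}}

```text
time: 21.25
tool_pos: [0.4706, 0.2241, 0.1058]
tool_rot: [0.707, -0.707, -0.0, -0.0]
contact_force: [-2.2, 1.5, 5.2]
gripper_width: 0.457
```

{"fn": "play_rows", "kwargs": {"slide": [[0,-0.2,0],[0,-0.5,0],[0,-1,0],[0,-1.5,0],[0,-1.5,0],[0,-1,0],[0,0,0]], "yaw": [0,0,0,0,0,0,0], "grip": [1,1,1,1,1,1,1]}}

```text
time: 21.95
tool_pos: [0.4719, 0.2242, 0.1651]
tool_rot: [0.708, -0.707, -0.002, -0.002]
contact_force: [-0.0, -0.9, -1.7]
gripper_width: 0.456
```

```bash
python3 - <<'E'
from h import *
s,R=st();p=s["tool_pos"]
f=grab("scene","s18")
crop(f,155,195,235,315,5,"pics/g11.png",[circ(p[0]-.0015,p[1],p[2]-.0005,.021)])
E
```

```text
t 21.95 tcp [471.9 224.2 165.1] F [-0.  -0.9 -1.7] w 0.456
R [[1.0, 0.005, -0.0], [0.0, 0.002, 1.0], [0.005, -1.0, 0.002]]
```

View pics/g11.png

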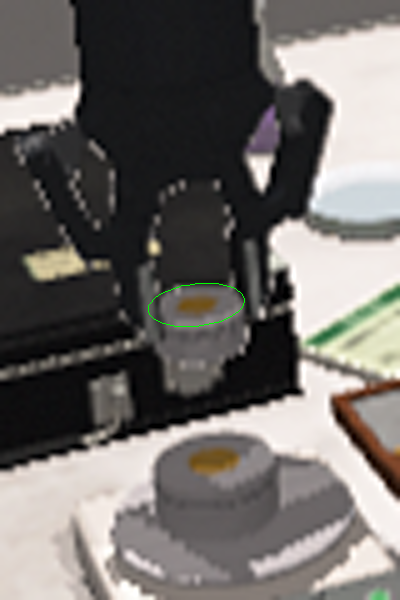

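{"fn": "play_rows", "kwargs": {"slide": [[0,0,-1.5],[0,0,-3],[-0.1,0,-4],[-0.2,0,-4.4],[-0.2,0,-4.5],[-0.2,0,-4.5],[-0.2,0,-4.5],[-0.2,0,-4.5],[-0.2,0,-4.5],[-0.1,0,-4.5],[0,0,-3.5],[0,0,-2]], "yaw": [0,0,0,0,0,0,0,0,0,0,0,0], "grip": [1,1,1,1,1,1,1,1,1,1,1,1]}}

```text
time: 23.2
tool_pos: [0.4548, -0.2332, 0.1611]
tool_rot: [0.707, -0.707, 0.002, -0.0]
contact_force: [0.3, 0.8, -2.2]
gripper_width: 0.458
```

{"fn": "play_rows", "kwargs": {"slide": [[0,0,-1.2],[0,1,0],[0,2,0],[0,2,0],[0,2,0],[0,1,0],[0,0,0],[0,0,0],[0,0,0]], "yaw": [0,0,0,0,0,0,0,0,0], "grip": [1,1,1,1,1,1,1,1,1]}}

```text
time: 24.1
tool_pos: [0.4573, -0.2425, 0.0833]
tool_rot: [-0.707, 0.708, 0.001, 0.0]
contact_force: [-0.2, 0.2, -1.9]
gripper_width: 0.457
```

```bash
python3 - <<'E'
from h import *
go([.4567,-.245,.0308])
f=grab("scene","s19");cv2.imwrite("pics/s19.png",f["image"][:,:,::-1])
E
```

```text
t 24.1 tcp [ 457.3 -242.5   83.3] F [-0.2  0.2 -1.9] w 0.457
R [[1.0, 0.002, -0.001], [0.001, -0.001, 1.0], [0.002, -1.0, -0.001]]
slide cm needed [-0.07  5.25 -0.24]
```

View pics/s19.png

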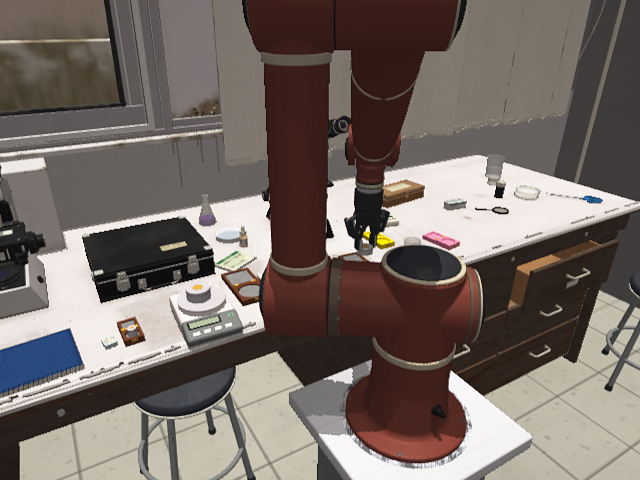

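{"fn": "play_rows", "kwargs": {"slide": [[-0.05,0.5,-0.12],[0,1,-0.12],[0,1.2,0],[0,1,0],[0,0.5,0],[0,0.1,0],[0,0,0],[0,0,0],[0,0,0]], "yaw": [0,0,0,0,0,0,0,0,0], "grip": [1,1,1,1,1,1,1,1,1]}}

```text
time: 25.05
tool_pos: [0.4564, -0.2449, 0.0396]
tool_rot: [-0.707, 0.707, 0.0, 0.0]
contact_force: [0.4, 0.2, -2.1]
gripper_width: 0.456
```

```bash
python3 - <<'E'
from h import *
go([.4567,-.245,.0308])
f=grab("scene","s20");crop(f,335,210,425,290,8,"pics/g12.png",[circ(.4557,-.2451,.016,.0255)])
f=grab("top","t20");crop(f,340,200,420,290,7,"pics/g13.png",[circ(.4577,-.2450,.016,.0255)])
E
```

```text
t 25.05 tcp [ 456.4 -244.9   39.6] F [ 0.4  0.2 -2.1] w 0.456
R [[1.0, 0.001, -0.0], [0.0, -0.001, 1.0], [0.001, -1.0, -0.001]]
slide cm needed [ 0.03  0.88 -0.  ]
```

View pics/g12.png

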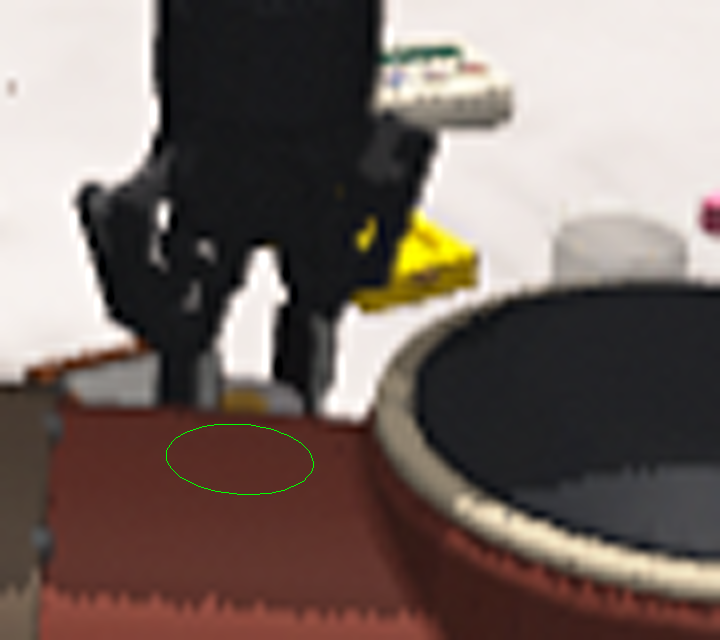

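View pics/g13.png

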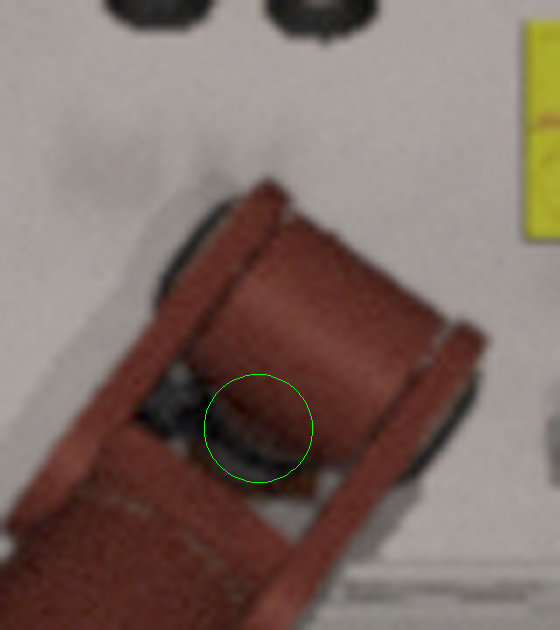

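{"fn": "play_rows", "kwargs": {"slide": [[0.03,0.3,0],[0,0.2,0],[0,0.2,0],[0,0,0],[0,0,0]], "yaw": [0,0,0,0,0], "grip": [1,1,1,1,1]}}

```text
time: 25.65
tool_pos: [0.4561, -0.2446, 0.0318]
tool_rot: [0.707, -0.707, 0.0, 0.0]
contact_force: [-0.3, -0.1, -2.4]
gripper_width: 0.456
```

{"fn": "play_rows", "kwargs": {"slide": [[0,0.1,0],[0,0.08,0],[0,0.05,0],[0,0,0],[0,0,0]], "yaw": [0,0,0,0,0], "grip": [1,1,1,1,1]}}

```text
time: 26.15
tool_pos: [0.4564, -0.2448, 0.0308]
tool_rot: [0.707, -0.707, -0.0, 0.0]
contact_force: [-4.0, 1.4, 5.6]
gripper_width: 0.46
```

{"fn": "play_rows", "kwargs": {"slide": [[0,0,0],[0,0,0],[0,0,0],[0,0,0],[0,-0.5,0],[0,-1,0],[0,-2,0],[0,-3,0],[0,-4,0],[0,-3,0],[0,-2,0],[0,0,0]], "yaw": [0,0,0,0,0,0,0,0,0,0,0,0], "grip": [-0.1,-0.2,-0.3,-0.35,-0.35,-0.35,-0.35,-0.5,-0.6,-0.7,-0.7,-0.7]}}

```text
time: 27.35
tool_pos: [0.4583, -0.2461, 0.1899]
tool_rot: [-0.705, 0.709, 0.003, 0.002]
contact_force: [1.0, -0.5, -0.0]
gripper_width: 0.853
```

{"fn": "play_rows", "kwargs": {"slide": [[0,0,1.5],[0,0,3],[0.1,0,4],[0.2,0,4.4],[0.2,0,4.5],[0.2,0,4.5],[0.2,0,4.5],[0.2,0,4.5],[0.2,0,4],[0,0,2],[0,0,0],[0,0,0]], "yaw": [0,0,0,0,0,0,0,0,0,0,0,0], "grip": [-0.7,-0.7,-0.7,-0.7,-0.7,-0.7,-0.7,-0.7,-0.7,-0.7,-0.7,-0.7]}}

```text
time: 28.55
tool_pos: [0.4677, 0.1247, 0.1828]
tool_rot: [-0.707, 0.707, -0.001, -0.002]
contact_force: [-0.9, -0.4, 0.0]
gripper_width: 0.849
```

```bash
python3 - <<'E'
from h import *
go([.4695,.2235,.0795])
f=grab("scene","s21")
P=[circ(.468,.2235,z,r) for z,r in((.085,.028),(.058,.028))]
crop(f,165,265,225,315,10,"pics/g14.png",P)
f=grab("top","t21");crop(f,200,215,400,290,4,"pics/g15.png",[circ(.472,.2235,.085,.028),circ(.475,-.0783,.030,.015),circ(.4577,-.2450,.030,.021)])
crop(f,208,232,258,276,12,"pics/g16.png",[circ(.472,.2235,.085,.028)])
E
```

```text
t 28.55 tcp [467.7 124.7 182.8] F [-0.9 -0.4  0. ] w 0.849
R [[1.0, -0.003, -0.002], [0.002, -0.001, 1.0], [-0.003, -1.0, -0.001]]
slide cm needed [ 0.23 10.33  9.89]
```

View pics/g14.png

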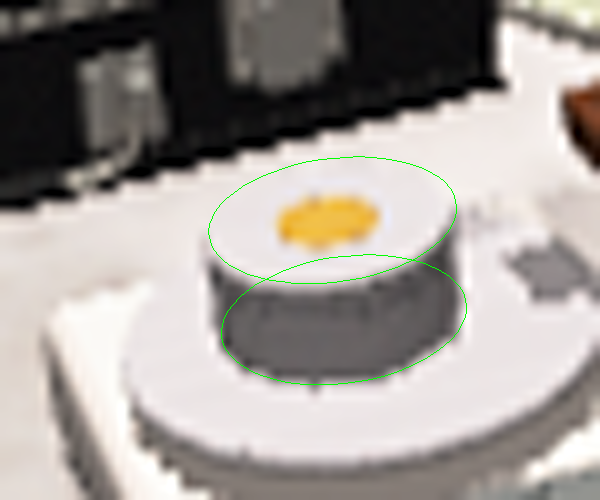

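View pics/g15.png

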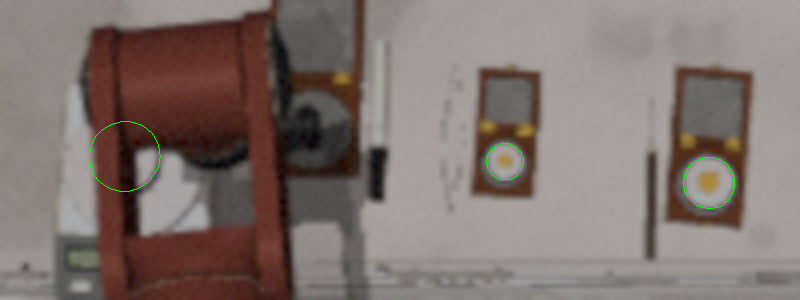

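View pics/g16.png

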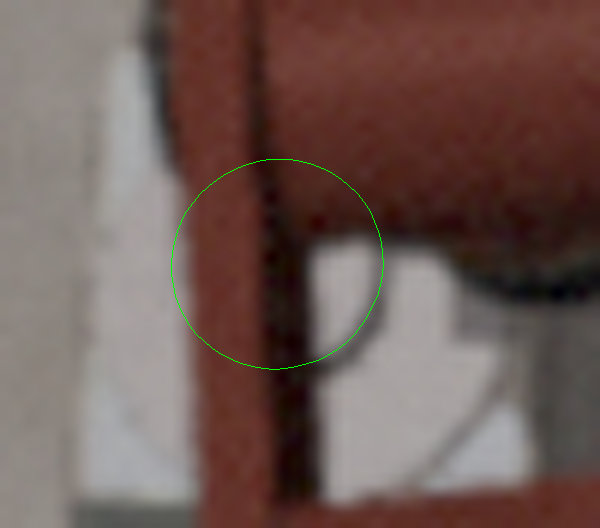

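{"fn": "play_rows", "kwargs": {"slide": [[0.1,0,1.5],[0.1,0,3],[0,0,3.4],[0,0,2],[0,1,0],[0,2,0],[0,2,0],[0,1.5,0],[0,1,0],[0,0,0],[0,0,0],[0,0,0]], "yaw": [0,0,0,0,0,0,0,0,0,0,0,0], "grip": [-0.9,-0.9,-0.9,-0.9,-0.9,-0.9,-0.9,-0.9,-0.9,-0.9,-0.9,-0.9]}}

```text
time: 29.85
tool_pos: [0.472, 0.2235, 0.1109]
tool_rot: [0.707, -0.707, -0.001, -0.001]
contact_force: [0.3, -0.3, 0.9]
gripper_width: 0.953
```

```bash
python3 - <<'E'
from h import *
go([.4697,.224,.079])
f=grab("scene","s22")
crop(f,155,215,235,315,6,"pics/g17.png")
E
```

```text
t 29.85 tcp [472.  223.5 110.9] F [ 0.3 -0.3  0.9] w 0.953
R [[1.0, 0.002, -0.0], [0.0, 0.001, 1.0], [0.002, -1.0, 0.001]]
slide cm needed [-0.24  3.19  0.05]
```

View pics/g17.png

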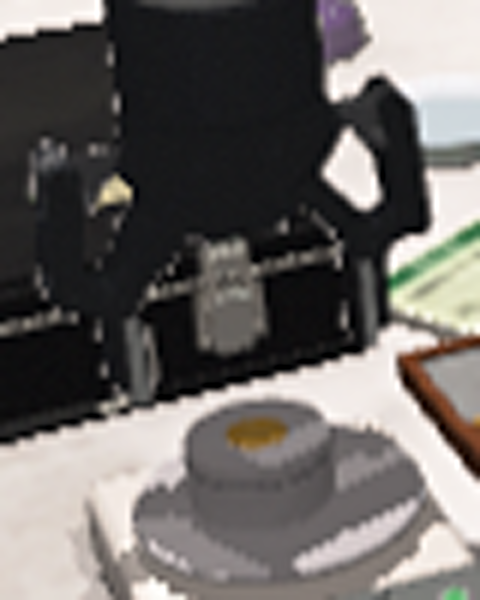

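{"fn": "play_rows", "kwargs": {"slide": [[-0.1,0.8,0.05],[-0.1,1,0],[0,0.8,0],[0,0.4,0],[0,0.2,0],[0,0,0],[0,0,0]], "yaw": [0,0,0,0,0,0,0], "grip": [-0.9,-0.9,-0.9,-0.9,-0.8,-0.8,-0.8]}}

```text
time: 30.6
tool_pos: [0.4694, 0.2239, 0.0779]
tool_rot: [0.707, -0.707, -0.0, -0.0]
contact_force: [0.3, 0.1, -0.6]
gripper_width: 0.902
```

```bash
python3 - <<'E'
from h import *
go([.4697,.224,.079])
f=grab("scene","s23")
crop(f,155,215,235,315,6,"pics/g18.png")
E
```

```text
t 30.6 tcp [469.4 223.9  77.9] F [ 0.3  0.1 -0.6] w 0.902
R [[1.0, 0.0, -0.0], [0.0, 0.0, 1.0], [0.0, -1.0, 0.0]]
slide cm needed [ 0.03 -0.11  0.01]
```

View pics/g18.png

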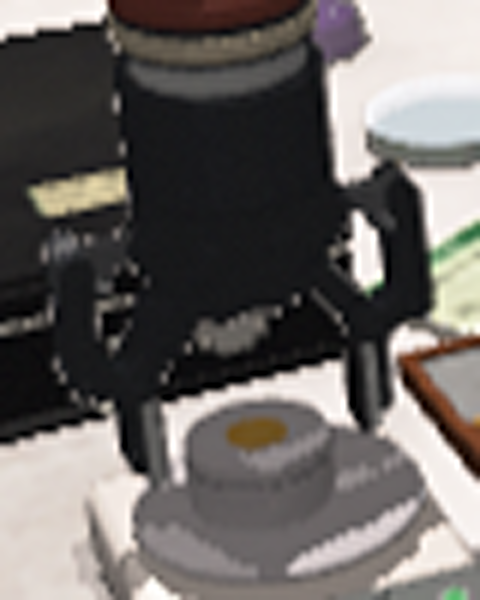

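{"fn": "play_rows", "kwargs": {"slide": [[0,-0.08,0],[0,0,0],[0,0,0],[0,0,0],[0,0,0],[0,0,0],[0,0,0],[0,0,0],[0,0,0],[0,0,0]], "yaw": [0,0,0,0,0,0,0,0,0,0], "grip": [-0.6,-0.5,-0.42,-0.36,-0.3,-0.24,-0.18,0.1,1,1]}}

```text
time: 31.65
tool_pos: [0.4695, 0.2246, 0.0796]
tool_rot: [0.708, -0.707, -0.0, -0.0]
contact_force: [-3.5, 1.8, 5.6]
gripper_width: 0.631
```

{"fn": "play_rows", "kwargs": {"slide": [[0,-0.2,0],[0,-0.5,0],[0,-1,0],[0,-1.5,0],[0,-1.5,0],[0,-0.5,0],[0,0,0],[0,0,0]], "yaw": [0,0,0,0,0,0,0,0], "grip": [1,1,1,1,1,1,1,1]}}

```text
time: 32.45
tool_pos: [0.469, 0.2238, 0.1305]
tool_rot: [-0.707, 0.707, 0.0, -0.0]
contact_force: [-1.0, -0.0, -4.8]
gripper_width: 0.631
```

```bash
python3 - <<'E'
from h import *
s,R=st();p=s["tool_pos"]
f=grab("scene","s24")
crop(f,155,195,235,315,5,"pics/g19.png",[circ(p[0]-.0015,p[1],p[2]+.006,.028)])
E
```

```text
t 32.45 tcp [469.  223.8 130.5] F [-1.  -0.  -4.8] w 0.631
R [[1.0, -0.0, -0.0], [0.0, -0.0, 1.0], [-0.0, -1.0, -0.0]]
```

View pics/g19.png

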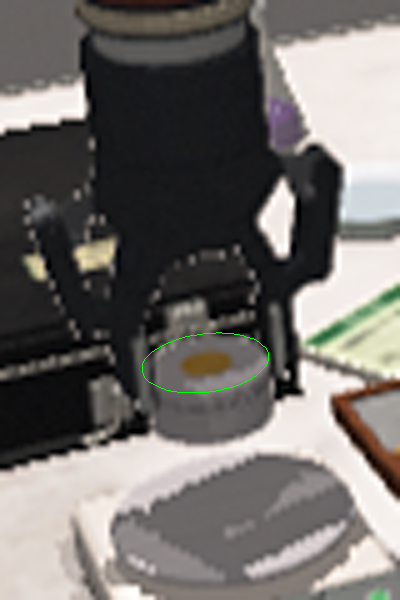

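{"fn": "play_rows", "kwargs": {"slide": [[0,0,-1.4],[0.5,0,-2.5],[0.9,0,-3],[0.9,0,-3],[0.7,0,-2.5],[0.4,0,-1.5],[0,0,-0.5],[0,1,0],[0,2,0],[0,2,0],[0,1.5,0],[0,0.8,0]], "yaw": [0,0,0,0,0,0,0,0,0,0,0,0], "grip": [1,1,1,1,1,1,1,1,1,1,1,1]}}

```text
time: 33.7
tool_pos: [0.5014, 0.0805, 0.055]
tool_rot: [0.707, -0.707, 0.001, 0.002]
contact_force: [-0.3, 0.1, -5.8]
gripper_width: 0.624
```

{"fn": "play_rows", "kwargs": {"slide": [[0,0,0],[0,0,0],[0,0,0]], "yaw": [0,0,0], "grip": [1,1,1]}}

```text
time: 34.0
tool_pos: [0.5042, 0.08, 0.0587]
tool_rot: [0.707, -0.707, -0.001, -0.001]
contact_force: [0.0, -0.8, -4.9]
gripper_width: 0.631
```

```bash
python3 - <<'E'
from h import *
go([.5032,.080,.0316])
s,R=st();p=s["tool_pos"]
f=grab("scene","s25");crop(f,210,225,290,315,7,"pics/g20.png",[circ(.502,.0798,.016,.0325)])
E
```

```text
t 34.0 tcp [504.2  80.   58.7] F [ 0.  -0.8 -4.9] w 0.631
R [[1.0, 0.002, -0.0], [0.0, 0.0, 1.0], [0.002, -1.0, 0.0]]
slide cm needed [-0.1   2.71  0.  ]
t 34.0 tcp [504.2  80.   58.7] F [ 0.  -0.8 -4.9] w 0.631
R [[1.0, 0.002, -0.0], [0.0, 0.0, 1.0], [0.002, -1.0, 0.0]]
```

View pics/g20.png

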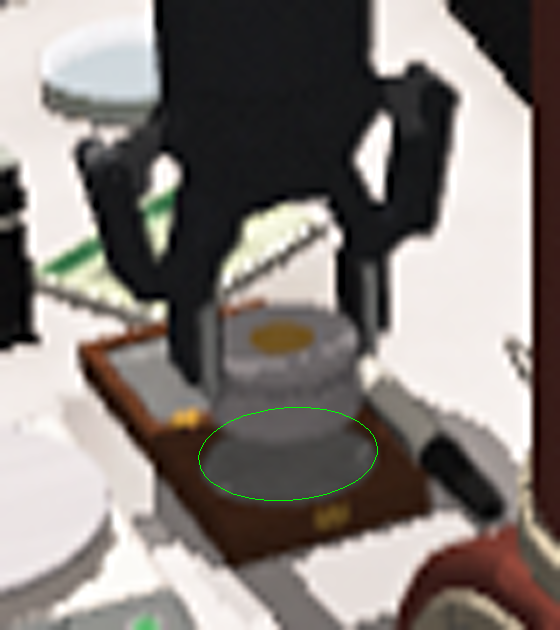

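{"fn": "play_rows", "kwargs": {"slide": [[-0.08,0.6,0],[0,0.8,0],[0,0.5,0],[0,0.2,0],[0,0.2,0],[0,0,0],[0,0,0]], "yaw": [0,0,0,0,0,0,0], "grip": [1,1,1,1,1,1,1]}}

```text
time: 34.75
tool_pos: [0.5025, 0.0799, 0.0346]
tool_rot: [0.707, -0.707, -0.0, -0.0]
contact_force: [-0.0, 0.2, -4.8]
gripper_width: 0.628
```

```bash
python3 - <<'E'
from h import *
go([.5032,.080,.0316])
f=grab("scene","s26");crop(f,210,225,290,315,7,"pics/g21.png",[])
E
```

```text
t 34.75 tcp [502.5  79.9  34.6] F [-0.   0.2 -4.8] w 0.628
R [[1.0, 0.0, -0.0], [0.0, 0.0, 1.0], [0.0, -1.0, 0.0]]
slide cm needed [0.07 0.3  0.01]
```

View pics/g21.png

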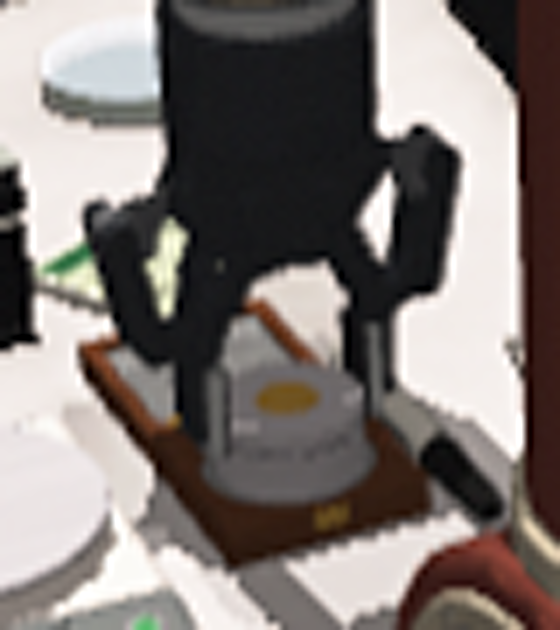

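Below the rim (rim entry at about 37.6 mm) with no contact. Setting it on the floor.

{"fn": "play_rows", "kwargs": {"slide": [[0.05,0.1,0],[0,0.1,0],[0,0.06,0],[0,0,0],[0,0,0]], "yaw": [0,0,0,0,0], "grip": [1,1,1,1,1]}}

```text
time: 35.3
tool_pos: [0.5028, 0.0799, 0.0319]
tool_rot: [-0.707, 0.707, 0.0, -0.0]
contact_force: [-0.7, -0.1, -4.7]
gripper_width: 0.63
```

{"fn": "play_rows", "kwargs": {"slide": [[0,0.05,0],[0,0.05,0],[0,0,0],[0,0,0]], "yaw": [0,0,0,0], "grip": [1,1,1,1]}}

```text
time: 35.7
tool_pos: [0.503, 0.0799, 0.0317]
tool_rot: [-0.707, 0.707, 0.0, -0.0]
contact_force: [-5.7, -1.1, 6.0]
gripper_width: 0.627
```

Seated. Releasing and retreating.

{"fn": "play_rows", "kwargs": {"slide": [[0,0,0],[0,0,0],[0,0,0],[0,0,0],[0,0,0],[0,-0.5,0],[0,-1,0],[0,-2,0],[0,-3,0],[0,-4,0],[0,-4,0],[0,-3,0]], "yaw": [0,0,0,0,0,0,0,0,0,0,0,0], "grip": [-0.4,-0.5,-0.6,-0.65,-0.65,-0.65,-0.65,-0.7,-0.7,-0.7,-0.7,-0.7]}}

```text
time: 36.9
tool_pos: [0.5037, 0.0799, 0.21]
tool_rot: [0.707, -0.707, -0.002, -0.001]
contact_force: [1.2, 0.1, -0.3]
gripper_width: 0.845
```

{"fn": "play_rows", "kwargs": {"slide": [[-1,-2,1],[-1.5,-1,3],[-1.5,0,4],[-1.5,0,4],[-1.5,0,4],[-1.5,0,4],[-1,0,4],[-1,0,4],[-1,0,4],[-1,0,3],[0,0,1],[0,0,0]], "yaw": [0,0,0,0,0,0,0,0,0,0,0,0], "grip": [-0.7,-0.7,-0.7,-0.7,-0.7,-0.7,-0.7,-0.7,-0.7,-0.7,-0.7,-0.7]}}

```text
time: 38.1
tool_pos: [0.3776, 0.4407, 0.2365]
tool_rot: [0.707, -0.707, -0.001, 0.001]
contact_force: [0.6, -0.3, 0.7]
gripper_width: 0.851
```

{"fn": "play_rows", "kwargs": {"slide": [[-0.5,0,2],[-0.5,0,4],[-0.5,0,4],[-0.5,0,4],[-0.5,0,2],[0,0,0],[0,0,0]], "yaw": [0,0,0,0,0,0,0], "grip": [-0.7,-0.7,-0.7,-0.7,-0.7,-0.7,-0.7]}}

```text
time: 38.8
tool_pos: [0.3536, 0.5986, 0.236]
tool_rot: [-0.707, 0.707, -0.0, 0.0]
contact_force: [0.3, -0.5, 0.2]
gripper_width: 0.849
```

```bash
python3 - <<'E'
from h import *
st()
f=grab("scene","s27");crop(f,80,230,400,360,2.5,"pics/z1.png")
f=grab("top","t27");crop(f,150,205,400,290,3.2,"pics/z2.png")
f0=pickle.load(open("pics/top0.pkl","rb"))
crop(f,160,235,210,275,8,"pics/z3.png");crop(f0,160,235,210,275,8,"pics/z4.png")
cv2.imwrite("pics/z3.png",np.hstack([cv2.imread("pics/z3.png"),cv2.imread("pics/z4.png")]))
E
```

```text
t 38.8 tcp [353.6 598.6 236. ] F [ 0.3 -0.5  0.2] w 0.849
R [[1.0, 0.0, 0.001], [-0.001, -0.001, 1.0], [0.0, -1.0, -0.001]]
```

View pics/z1.png

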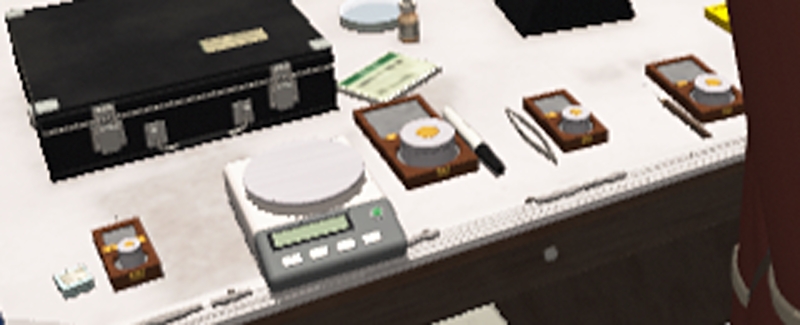

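View pics/z2.png

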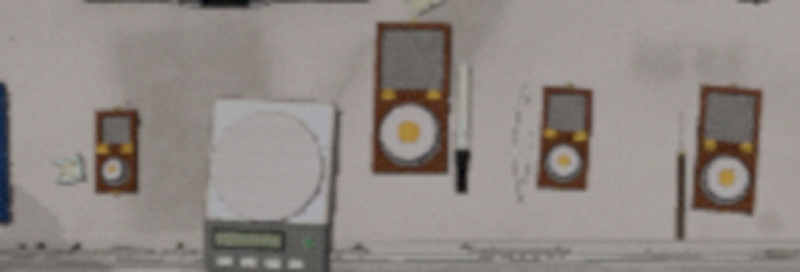

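View pics/z3.png

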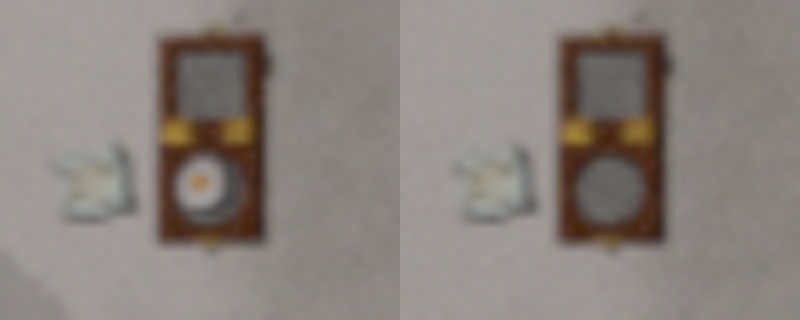

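```bash
python3 -c "
from plant import workorder
print(workorder.job_done())"
```

```text
the job is handed in; nothing more can be done
None
```

All four weights are out of the pan and standing upright in their own wells, and I have handed the job in. I unloaded from the top down (20, 30, 42, then 56 mm), and the job was handed in at about 39 s of the 99 s allowed.

- **Seating:** I lowered each weight until the floor pushed back with about 6 N. The tool stopped within 0.1 mm of the height expected for seating on the well floor, then I released.
- **Last pictures:** Both cameras show the pan empty, each weight in the case cut for it, and the arm clear of everything.
- **Coverslip box:** It is in the same place in the before and after top pictures. The pink and yellow look-alikes were not touched.
- **Checks that disagreed:** The two cameras differed by 2 to 5 mm in x. I used their average, which stayed inside the 4.5 mm clearance of the wells.
- **Limited view:** The arm hid wells 30 and 42 while I lowered into them, so I placed those by numbers and force. The top camera showed both centred in their wells afterwards.

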